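Dock the keyed battery and test the drill trigger

TASK

Test the drill that is clamped upside down: turn the tall battery pack so that its cut-corner end matches the cut-corner end of the power dock, lower it (do not drop it) until it is fully home and let go of it. Then squeeze the drill's trigger fully in for about half a second and let it spring right back out. Leave the other loose things on the bench where they are.

Things in the scene. Friction and masses are not known exactly. Their poses are not given: they have to be found in the camera images.
- pack: Tall battery pack, dark plastic, loose, upright, 0.3 to 0.55 kg. 60 mm along its x, 56 mm along y, 82 mm high; origin at centre of underside, z up. The two upright edges of its +x end (the nose) are cut at 45 degrees, 14 mm along each side, over the full height; the -x end is square. Vertical sides: grip across y (56 mm) or x (60 mm; nose face 28 mm wide).
- pack_nose (a point): Point on the pack at the middle of the top edge of the nose face: 30 mm along the pack's x from its axis, 82 mm above its underside.
- dock: Grey fixed power dock: base 100 x 92 mm, open-topped bay of the pack's outline, 3 mm clear all round. Origin: centre of underside, on the bay axis at bench height, z up. +x is the bay's end with two cut corners: the pack goes in only with its x along the dock's x. Bay floor at 12 mm, straight walls to 36 mm, outward flare to 43 mm. Walls reach 43 mm from the axis in x, 41 mm in y.
- dock_floor (a point): Centre of the bay floor, 12 mm above the dock's origin; the pack's origin lies here when home. Axes as the dock's.
- dock_nose (a point): Where the pack's nose point lies when the pack is home: 30 mm along the dock's x from its axis, 94 mm above the dock's underside (the seated pack's top).
- drill: Cordless drill clamped upside down in a fixed steel cradle (170 x 110 mm). Origin: centre of the cradle's underside, z up, +x towards the chuck. Motor body along x, 60 mm thick, top at 98 mm, chuck end at x = 122 mm. The grip stands up: x from -36 to -4 mm, 30 mm wide centred on y = 0, top at 165 mm. Trigger on its +x side; nothing above.
- drill_grip_top (a point): Middle of the grip's top face, at (-20, 0, 165) mm in the drill's frame.
- trigger (a joint): Trigger angle, rad: 0 = sprung out, 0.26 = fully in. Blade 22 mm wide, 10 thick, 50 long, hinged at its lower end (drill x = 3, z = 98 mm), leaning out from the grip; squeezing turns it upright towards the grip (-x). 2 N to start, 8 N at the end near its upper end; springs back. At 135 mm height grip and trigger span x = -36 to 18 mm when out, -36 to 8 mm when in.
- trigger_tip (a point): Point on the trigger's outer (chuck side) face near its upper end; with the trigger out it lies at about (18, 0, 135) mm in the drill's frame.
- flat_pack: bystander: black flat slab-shaped battery pack of another kind, 95 x 64 x 50 mm, uncut corners, two rails on top; origin centre of underside
- hole_saw: bystander: upright open steel cup, 52 mm across, 45 mm high; origin centre of underside
- screwdriver: bystander: screwdriver about 180 mm long lying on the bench
- tape_roll: bystander: roll of tape, 68 mm across, 30 mm high; origin centre of underside

How it is judged:
By the outcome, as a careful person would: the job done as asked, in the order asked, and still so for the second after the job is handed in, with the robot touching nothing.
It also fails if it takes over 61 s, if anything falls off the work surface, if the arm or the gripper's body presses on something with over 40 N, if the wrist force passes 120 N, or if a joint passes its speed limit or range.

ROBOT

A 7-joint arm with a two-finger parallel gripper is mounted at the origin on the work surface. World frame = base frame: x ahead of the robot, y to its left, z up, the work surface at z = 0. Lengths are in mm, angles in rad, forces in N, time in s.
With the tool pointing down it reaches from about 375 to 925 mm from the base axis. Payload 3.1 kg.
Tool frame: the origin (TCP) lies at the very end of the fingers, on their centre line; the grasp point (between the pads) lies arm.hold_point_z behind it (arm.hold_point_z is the distance from the TCP to the grasp point, in mm); z points along the fingers, y is the direction in which the jaws open and shut (so a half turn about z gives the same grasp; the last joint's range is limited). The gripper opens to 85 mm and grips with 20 to 120 N. Pads are 22 mm wide; open, the fingers measure 114 mm over their backs; the gripper's body (76 mm by 85 mm) begins 54 mm behind the grasp point. The pads swing forward as they close: fully open they stand 13 mm farther back than shut.
Start: joints at [1.242, 0.383, 0.044, 1.598, -0.018, 1.161, -0.05], TCP at [148.712, -632.762, 205.169] pointing down, gripper open.
Joint ranges: [-2.61, 2.61], [-0.41, 2.15], [-1.48, 1.57], [0, 2.5], [-1.57, 4.71], [0.05, 1.97], [-2.85, 2.85]. Speed limits (rad/s): [2.79, 2.79, 3.14, 3.14, 3.14, 3.14, 3.14].

INTERFACE

Orientations are given as a unit quaternion [w, x, y, z].
In Python, from cell import arm, cams, regions_of gives the robot as it stands.
- The arm moves only by the shell command python3 -m jog 'ROWS' [OPENING]. ROWS is JSON, a list of rows, each a list of 6 numbers: the shift along the tool's x, y, z in m, then the turn, a rotation vector about the tool's x, y, z in rad. In form: [[x, y, z, rx, ry, rz], ...]. A call has 1 to 20 rows; each row shifts and turns the pose as measured when the row begins, along the tool's axes as they then stand; what a row does not reach is not made up. A row lasts 1/12 s, in which the tool goes at most 41.7 mm and 7.16 degrees, less where a joint would pass 70% of its speed; a pose out of reach is approached as far as the arm can. A call with a gripper value outside its range is refused whole. OPENING is the closure, from 0 (fully open) to 1 (shut), set as the call begins (- or left out, the last holds). The fingers move at their own pace and stop on an object; the grip force is fixed at half the most. Time passes only in rows, so rows that do not move let the fingers close. It gives the time, the measured TCP pose, the force and the opening at its end, in the units of the state.
- arm.read_state(): the state, without advancing time (a new reading comes with each control period).
- cams.read_camera(name): name is "side" or "top"; returns (picture, depth): 480x640x3 uint8, blue, green, red; 480x640 float32, mm along the optical axis (not along the pixel's ray), 0 where there is no reading.
- cams.camera_params(name): a dict with "intrinsics" (3x3 intrinsics, pixels), "rvec" (rotation vector, rad) and "tvec" (3), from world to camera coordinates, as OpenCV has them. Camera axes: x right, y down, z forward; pixel columns grow to the right and rows downward; lengths in mm; the calibration is good to about 2 mm. A picture is of the moment at which its call begins. camera_params takes no time and is no camera call.
- arm.hand_in(): hands the job in, once; it reports no verdict.
Trained networks look in the newest picture that a camera, given by its name, has taken for a name from the list of things; names that differ only in an ending like _2 or _b are one class to them, and where a whole thing is asked for, a point or a joint stands for the part that bears it (a point fixed in the world has none). Each returns a list of dicts, best first, with "conf" (0 to 1); they miss things now and then, are a little off and sometimes report something else, mostly with a low value. They report only what shows in the picture. A call takes as long as a camera call.
- regions_of(camera, thing): "pixels" (480x640 bool, what is visible of it) and "location" ([row, column] in pixels, amid what is visible of it).
The state is a dict: "t": time; "q": joint angles; "joint_velocities": joint speeds; "joint_torque": joint torques, N m; "tool_pos": TCP position; "eef_rot": TCP orientation; "wrist_force": force on the tool from outside, world axes, zero at the start; "moment": the same for the moment, N m; "gripper_width": opening from 0.0 (shut) to 1.0 (fully open).
Only numpy, scipy, OpenCV 4.12 (cv2) and the standard library are available. Lean on these libraries where they do the work, as an engineer would, in place of code of your own. Each camera call takes 0.05 s, during which the arm holds its last target.

## Working session

There is one attempt and no reset: what is moved stays moved. The work goes in short steps, Python scripts to look and compute and a shell command to move; the robot and the scene stay as the last step left them, time stands still between calls to the robot, and variables do not carry over. Pictures are saved under pics/ and viewed, and the job is handed in when it is done.

```bash
ls; mkdir -p pics; python3 - <<'E'
from cell import arm,cams,regions_of
import cv2,numpy as np
print(arm.read_state()); print(arm.hold_point_z)
for c in("top","side"):
    im,d=cams.read_camera(c); cv2.imwrite(f"pics/{c}0.png",im); np.save(f"{c}d.npy",d)
    p=cams.camera_params(c); print(c,p)
E
```

```text
pics
{'t': 0.0, 'q': array([ 1.24217292,  0.38382916,  0.04382822,  1.59955097, -0.01790862,
        1.16118532, -0.04988912]), 'joint_velocities': array([ 0.00084109,  0.00024301,  0.00037054,  0.00069734,  0.00053816,
        0.00117166, -0.00075745]), 'joint_torque': array([ 4.05520977e-04, -4.33466184e+01,  1.02482613e+00, -2.49512511e+01,
        1.06695734e-02,  1.12096753e-02,  1.34093483e-05]), 'tool_pos': array([ 148.47762586, -631.79540729,  203.801578  ]), 'eef_rot': array([-1.27266699e-03,  9.93341282e-01,  1.15201705e-01, -2.12093957e-04]), 'wrist_force': array([-0.54025303,  0.65695614,  0.77160447]), 'moment': array([ 0.00121996, -0.00127689, -0.02458078]), 'gripper_width': 1.0031830881138297}
18.700000000000003
top {'intrinsics': array([[527.33473064,   0.        , 319.79531535],
       [  0.        , 527.33473064, 233.81034361],
       [  0.        ,   0.        ,   1.        ]]), 'rvec': array([ 2.12411221, -2.12360483,  0.16298633]), 'tvec': array([  22.31571594,  586.00144034, 1121.77772465])}
side {'intrinsics': array([[498.96532628,   0.        , 316.01912337],
       [  0.        , 498.96532628, 239.91895057],
       [  0.        ,   0.        ,   1.        ]]), 'rvec': array([ 0.40422086, -2.66167236,  1.30009075]), 'tvec': array([550.47615922, 177.61719562, 801.70764129])}
```

View pics/top0.png

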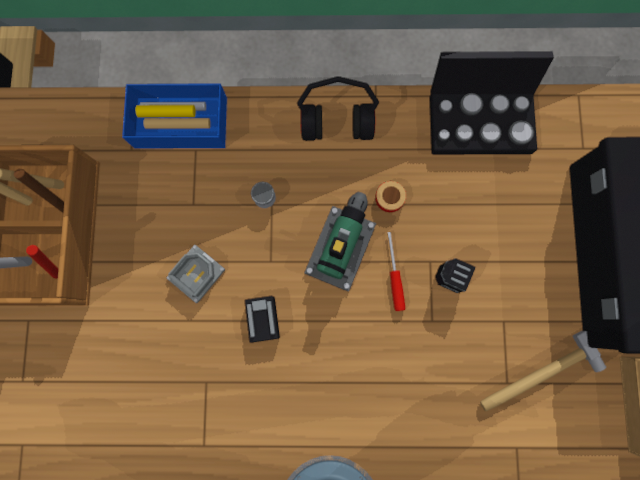

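View pics/side0.png

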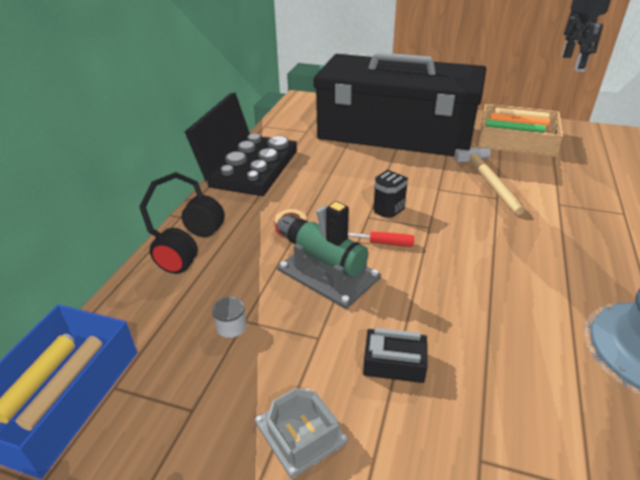

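The top view shows the pack at about (455,275), the dock at (195,273), the drill at (340,245), the flat pack at (262,318), the hole saw at (262,193), the tape at (391,196) and the screwdriver at (396,275). Next I'll take masks and point clouds.

```bash
cat > h.py <<'E'
import numpy as np,cv2
from cell import arm,cams,regions_of
def cloud(c,d):
    p=cams.camera_params(c);K=p["intrinsics"];R=cv2.Rodrigues(p["rvec"])[0];t=np.array(p["tvec"]).ravel()
    v,u=np.mgrid[:480,:640]
    P=np.stack([(u-K[0,2])/K[0,0]*d,(v-K[1,2])/K[1,1]*d,d],-1)
    W=(P-t)@R
    W[d<=0]=np.nan
    return W
def proj(c,X):
    p=cams.camera_params(c)
    return cv2.projectPoints(np.array(X,float).reshape(-1,1,3),p["rvec"],p["tvec"],p["intrinsics"],None)[0].reshape(-1,2)
E
python3 - <<'E'
from h import *
for c in("top","side"):
    im,d=cams.read_camera(c); W=cloud(c,d); np.save(f"{c}W.npy",W)
    out={}
    for n in("pack","dock","drill","trigger_tip","pack_nose","flat_pack","hole_saw","tape_roll","screwdriver"):
        r=regions_of(c,n)
        for k in r[:2]:
            m=k["pixels"].astype(bool)&np.isfinite(W[...,2]); 
            print(c,n,round(k["conf"],2),np.round(k["location"]),m.sum(),np.round(np.percentile(W[m],[2,50,98],axis=0)).tolist())
        if r: out[n]=r[0]["pixels"]
    np.savez(f"{c}m.npz",**out)
    x={"top":(280,170,230,140),"side":(0,0,0,0)}[c]
im,d=cams.read_camera("top")
for n,(u,v) in dict(pack=(455,275),dock=(195,273),drill=(340,245)).items():
    q=im[v-60:v+60,u-60:u+60]; cv2.imwrite(f"pics/z_{n}.png",cv2.resize(q,(560,560),interpolation=cv2.INTER_CUBIC))
print(arm.read_state()["t"])
E
```

```text
top pack 0.81 [275. 457.] 931 [[462.0, -300.0, 14.0], [493.0, -266.0, 81.0], [523.0, -239.0, 86.0]]
top dock 0.82 [270. 194.] 1878 [[447.0, 254.0, 0.0], [502.0, 306.0, 14.0], [558.0, 356.0, 45.0]]
top drill 0.79 [242. 344.] 3915 [[479.0, -88.0, 8.0], [560.0, -26.0, 79.0], [659.0, 43.0, 166.0]]
top trigger_tip 0.56 [231. 342.] 119 [[563.0, -39.0, 95.0], [571.0, -27.0, 140.0], [584.0, -15.0, 150.0]]
top pack_nose 0.84 [278. 454.] 967 [[462.0, -300.0, 5.0], [493.0, -266.0, 81.0], [524.0, -238.0, 86.0]]
top flat_pack 0.97 [318. 261.] 1332 [[356.0, 118.0, 16.0], [401.0, 150.0, 43.0], [447.0, 184.0, 52.0]]
top hole_saw 0.57 [196. 262.] 506 [[657.0, 129.0, 4.0], [679.0, 152.0, 44.0], [706.0, 177.0, 50.0]]
top tape_roll 0.94 [197. 392.] 736 [[647.0, -170.0, 5.0], [676.0, -138.0, 30.0], [708.0, -108.0, 35.0]]
top screwdriver 0.7 [287. 398.] 532 [[421.0, -163.0, 10.0], [470.0, -147.0, 22.0], [584.0, -135.0, 29.0]]
side pack 0.62 [193. 390.] 1363 [[460.0, -301.0, 3.0], [491.0, -253.0, 57.0], [525.0, -240.0, 84.0]]
side dock 0.83 [430. 301.] 5036 [[447.0, 268.0, 4.0], [499.0, 312.0, 15.0], [557.
[... 254 characters left out ...]
460.0, -298.0, 3.0], [491.0, -252.0, 56.0], [525.0, -240.0, 84.0]]
side trigger_tip 0.6 [220. 323.] 184 [[565.0, -36.0, 99.0], [571.0, -21.0, 131.0], [579.0, -15.0, 148.0]]
side pack_nose 0.74 [194. 391.] 1394 [[460.0, -303.0, 1.0], [491.0, -253.0, 55.0], [526.0, -240.0, 84.0]]
side flat_pack 0.77 [356. 395.] 3098 [[353.0, 123.0, 4.0], [398.0, 171.0, 42.0], [444.0, 186.0, 52.0]]
side hole_saw 0.91 [316. 231.] 1120 [[657.0, 129.0, 3.0], [676.0, 163.0, 44.0], [704.0, 178.0, 48.0]]
side tape_roll 0.67 [214. 289.] 225 [[651.0, -172.0, 5.0], [691.0, -154.0, 31.0], [711.0, -110.0, 33.0]]
side screwdriver 0.77 [238. 392.] 526 [[420.0, -162.0, 6.0], [461.0, -145.0, 21.0], [540.0, -137.0, 27.0]]
1.15
```

```bash
python3 - <<'E'
import cv2,numpy as np
a=[cv2.resize(cv2.imread(f"pics/z_{n}.png"),(266,266)) for n in("pack","dock","drill")]
a=[cv2.resize(cv2.imread(f"pics/z_{n}.png")[140:420,140:420] if n!="drill" else cv2.imread("pics/z_drill.png"),(266,266)) for n in("pack","dock","drill")]
cv2.imwrite("pics/zz.png",np.hstack(a))
E
```

```text
(no output)
```

View pics/zz.png

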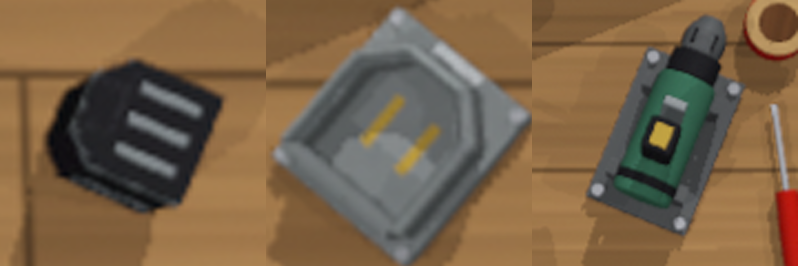

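```bash
cat > fit.py <<'E'
import numpy as np,cv2
from scipy.optimize import minimize
from scipy.spatial import cKDTree
def prof(W,m,zlo,zhi):
    q=W[m];q=q[(q[:,2]>zlo)&(q[:,2]<zhi)];return q[:,:2]
OUT=np.array([[-30,-28],[16,-28],[30,-14],[30,14],[16,28],[-30,28]],float)
def signed(pts,poly):
    c=poly.astype(np.float32).reshape(-1,1,2)
    return np.array([cv2.pointPolygonTest(c,(float(x),float(y)),True) for x,y in pts])
E
python3 - <<'E'
from h import *; from fit import *
tW=np.load("topW.npy");sW=np.load("sideW.npy");tm=np.load("topm.npz");sm=np.load("sidem.npz")
f=lambda m:cv2.dilate(m.astype(np.uint8),np.ones((5,5)))>0
# pack: top points
def grid_iou(pts,poly_fn,c0):
    best=None
    H=pts
    def cost(p):
        x,y,th=p;c,s=np.cos(th),np.sin(th)
        L=(pts-[x,y])@np.array([[c,-s],[s,c]])
        sd=signed(L,OUT)
        return np.mean(np.minimum(np.maximum(-sd,0),8)) , sd
    return cost
top=prof(tW,f(tm["pack"]),74,92); print("pack top n",len(top),top.min(0),top.max(0))
# coverage-based: rasterise points to 1 mm? use cell fill per pixel ~2.1mm
def fitcov(pts,c0,step=2.1):
    t=cKDTree(pts)
    gx,gy=np.mgrid[-29:30:2.,-27:28:2.];g=np.stack([gx.ravel(),gy.ravel()],1);g=g[signed(g,OUT)>1]
    def cost(p):
        x,y,th=p;c,s=np.cos(th),np.sin(th)
        L=(pts-[x,y])@np.array([[c,-s],[s,c]])
        a=np.sum(np.minimum(np.maximum(-signed(L,OUT),0),6))
        Wd=g@np.array([[c,s],[-s,c]])+[x,y]
        b=np.sum(np.clip(t.query(Wd)[0]-1.8,0,6))
        return a+b
    R=[]
    for th in np.arange(0,360,30):
        r=minimize(cost,[*c0,np.radians(th)],method="Nelder-Mead",options=dict(initial_simplex=[[*c0,np.radians(th)],[c0[0]+8,c0[1],np.radians(th)],[c0[0],c0[1]+8,np.radians(th)],[*c0,np.radians(th+20)]]))
        R.append((r.fun,r.x[0],r.x[1],np.degrees(r.x[2])%360))
    return sorted(R)[:5]
print("pack",*[np.round(r,1) for r in fitcov(top,top.mean(0))],sep="\n")
# dock floor/bay: rim points
q=tW[f(tm["dock"])]
for lo,hi in((8,16),(33,40),(40,48)):
    a=q[(q[:,2]>lo)&(q[:,2]<hi)];print("dock",lo,hi,len(a),np.round(a[:,:2].mean(0)),np.round(cv2.minAreaRect(a[:,:2].astype(np.float32)),1) if 0 else cv2.minAreaRect(a[:,:2].astype(np.float32)))
q=q[(q[:,2]>9)&(q[:,2]<15)]
for c,W,m in(("top",tW,tm),("side",sW,sm)):
    q=W[f(m["drill"])]
    g=q[(q[:,2]>160)&(q[:,2]<172)];print(c,"grip top",len(g),g.mean(0),cv2.minAreaRect(g[:,:2].astype(np.float32)))
    g=q[(q[:,2]>60)&(q[:,2]<100)];print(c,"body",len(g),cv2.minAreaRect(g[:,:2].astype(np.float32)))
    g=q[(q[:,2]>3)&(q[:,2]<16)];print(c,"base",len(g),cv2.minAreaRect(g[:,:2].astype(np.float32)))
E
```

```text
pack top n 737 [ 459.64574882 -306.61926628] [ 528.40344429 -237.10755372]
pack
[   7.   497.  -269.9   64.8]
[   7.2  496.9 -269.8   65.2]
[   7.2  496.9 -269.8   65.2]
[ 111.3  498.4 -271.7  335.7]
[ 111.3  498.4 -271.7  335.7]
dock 8 16 1007 [503. 304.] ((502.6862487792969, 307.808349609375), (93.73027038574219, 100.12222290039062), 51.344032287597656)
dock 33 40 233 [498. 307.] ((502.4696350097656, 307.3084716796875), (80.7762451171875, 83.93531799316406), 51.178016662597656)
dock 40 48 260 [503. 311.] ((503.016845703125, 307.9555969238281), (77.8468017578125, 81.89588928222656), 51.307579040527344)
top grip top 229 [542.1876419  -15.10869516 164.95930262] ((542.7564697265625, -15.125980377197266), (29.63620376586914, 31.724262237548828), 68.34229278564453)
top body 1914 ((584.5587158203125, -31.97210693359375), (81.9319839477539, 194.37109375), 67.62640380859375)
top base 1471 ((583.9639892578125, -31.778900146484375), (123.20329284667969, 222.37347412109375), 66.83739471435547)
side grip top 219 [541.05327016 -13.36822989 165.04124901] ((541.6472778320312, -16.629955291748047), (30.73334503173828, 31.58462142944336), 67.25931549072266)
side body 2470 ((585.5188598632812, -19.570140838623047), (84.4129409790039, 196.1844482421875), 78.39089965820312)
side base 2073 ((597.4039916992188, -92.22488403320312), (190.62838745117188, 354.5665588378906), 28.7298526763916)
```

```bash
cat > ov.py <<'E'
from h import *
from fit import OUT
def R(th):c,s=np.cos(np.radians(th)),np.sin(np.radians(th));return np.array([[c,-s],[s,c]])
def draw(im,c,poly,x,y,th,z,col):
    w=np.asarray(poly,float)@R(th).T+[x,y];P=proj(c,np.c_[w,np.full(len(w),z)])
    cv2.polylines(im,[np.round((P+.5)*4*16-8).astype(int)],True,col,1,cv2.LINE_AA,4)
def rect(a,b,c,d):return [[a,c],[b,c],[b,d],[a,d]]
E
python3 - <<'E'
from ov import *
for c,wins in(("top",[(407,225),(147,225),(290,195)]),("side",[(340,145),(250,370),(275,180)])):
    im,_=cams.read_camera(c);im=cv2.resize(im,None,fx=4,fy=4,interpolation=cv2.INTER_CUBIC)
    draw(im,c,OUT,497,-270,65,82,(0,255,0));draw(im,c,OUT,497,-270,65,0,(0,255,255))
    big=OUT*[33/30,31/28];
    draw(im,c,rect(-50,50,-46,46),502.7,307.8,-38.7,12,(0,255,255))
    draw(im,c,big,502.7,307.8,-38.7,36,(0,255,0))
    draw(im,c,big,502.7,307.8,-38.7,12,(0,0,255))
    o=(561,-23.2,-22.5)
    draw(im,c,rect(-36,-4,-15,15),*o,165,(0,0,255));draw(im,c,rect(-85,85,-55,55),*o,8,(0,255,255));draw(im,c,rect(17,18,-11,11),*o,135,(255,0,255))
    t=[im[v*4:v*4+440,u*4:u*4+400] for u,v in wins]
    t=[cv2.copyMakeBorder(a,0,440-a.shape[0],0,400-a.shape[1],0) for a in t]
    cv2.imwrite(f"pics/ov_{c}.png",cv2.resize(np.hstack(t),(798,292),interpolation=cv2.INTER_AREA))
a=[cv2.imread(f"pics/ov_{c}.png") for c in("top","side")];cv2.imwrite("pics/ov.png",np.vstack(a))
E
```

```text
(no output)
```

View pics/ov.png

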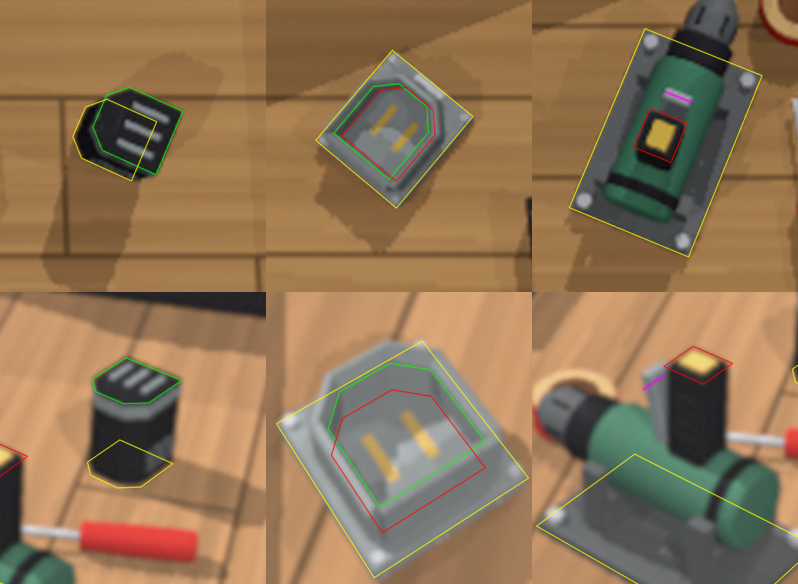

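```bash
python3 - <<'E'
from ov import *
t=[]
for c,(u,v) in(("top",(165,240)),("side",(250,380))):
    im,_=cams.read_camera(c);im=cv2.resize(im,None,fx=4,fy=4,interpolation=cv2.INTER_CUBIC)
    t.append(im[v*4:v*4+ (260 if c=="top" else 400),u*4:u*4+(260 if c=="top" else 400)].copy())
    big=OUT*[33/30,31/28]
    o=(502.7,307.8,-38.7)
    draw(im,c,rect(-50,50,-46,46),*o,8,(0,255,255))
    draw(im,c,big,*o,36,(0,255,0))
    draw(im,c,big,*o,12,(0,0,255))
    t.append(im[v*4:v*4+(260 if c=="top" else 400),u*4:u*4+(260 if c=="top" else 400)].copy())
t=[cv2.resize(a,(300,300)) for a in t]
cv2.imwrite("pics/dk.png",np.vstack([np.hstack(t[:2]),np.hstack(t[2:])]))
E
```

```text
(no output)
```

View pics/dk.png

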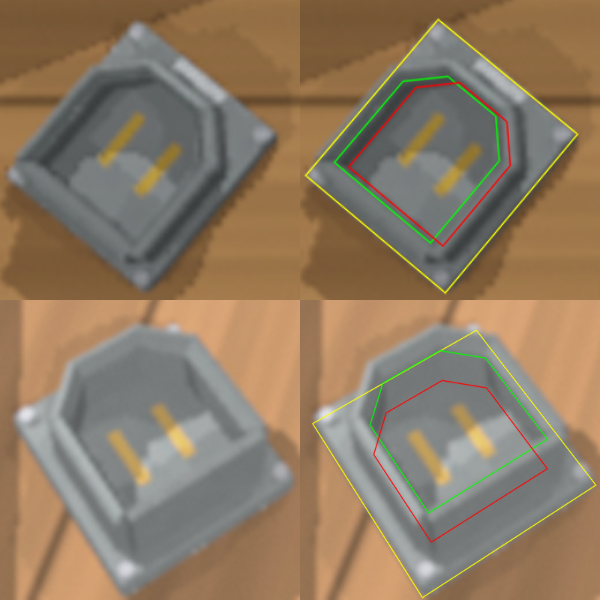

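Dock yaw is −38.7° with the cut corners up-right in the top view, and the base outline matches in both views. The drill and pack outlines match too. Next: the toolbox's clearance from the path, and the relative moves.

```bash
cat > rel.py <<'E'
import sys
from h import *
from scipy.spatial.transform import Rotation as Ro
def rel(x,y,z,jaw):
    s=arm.read_state();q=s["eef_rot"];r=Ro.from_quat([q[1],q[2],q[3],q[0]])
    j=np.radians(jaw);ty=np.array([np.cos(j),np.sin(j),0]);tz=np.array([0,0,-1.]);tx=np.cross(ty,tz)
    T=Ro.from_matrix(np.c_[tx,ty,tz])
    d=np.array([x,y,z])-s["tool_pos"]
    print("t",round(s["t"],2),"pos",np.round(s["tool_pos"],1),"q",np.round(s["q"],2),"grip",round(s["gripper_width"],3),"F",np.round(s["wrist_force"],1))
    print("world d",np.round(d,1),"tool d mm",np.round(r.inv().apply(d),1),"rotvec tool",np.round((r.inv()*T).as_rotvec(),4),"target-frame d",np.round(T.inv().apply(d),1))
if __name__=="__main__": rel(*map(float,sys.argv[1:5]))
E
python3 rel.py 497 -270 150 65; python3 - <<'E'
import numpy as np
for c in("top","side"):
    W=np.load(c+"W.npy").reshape(-1,3);q=W[(W[:,2]>60)&(W[:,1]<-330)&(W[:,0]>200)&(W[:,0]<900)&(W[:,1]>-800)];print(c,np.round(np.percentile(q,[0.5,50,99.5],axis=0)))
E
```

```text
t 1.35 pos [ 148.7 -632.7  205.2] q [ 1.24  0.38  0.04  1.6  -0.02  1.16 -0.05] grip 1.004 F [ 0.5  0.2 -1.3]
world d [348.3 362.7 -55.2] tool d mm [ 422.1 -273.4   55.2] rotvec tool [-0.0000e+00 -1.0000e-04 -2.4744e+00] target-frame d [-162.4  476.    55.2]
top [[ 337. -619.   61.]
 [ 560. -559.  176.]
 [ 759. -547.  186.]]
side [[ 216. -759.   60.]
 [ 528. -564.  160.]
 [ 756. -549.  224.]]
```

```bash
python3 -m jog '[[0.020,-0.023,0,0,0,0],[0.020,-0.023,0,0,0,0],[0.026,-0.017,0,0,0,0],[0.026,-0.017,0,0,0,0],[0.026,-0.017,0,0,0,0],[0.026,-0.017,0,0,0,0],[0.026,-0.017,0,0,0,0],[0.026,-0.017,0,0,0,0],[0.026,-0.017,0,0,0,0],[0.026,-0.017,0,0,0,0],[0.026,-0.017,0,0,0,0],[0.026,-0.017,0,0,0,0],[0.026,-0.017,0,0,0,0],[0.026,-0.017,0,0,0,0],[0.026,-0.017,0,0,0,0],[0.026,-0.017,0,0,0,0]]' 0; python3 rel.py 497 -270 150 65
```

```text
t: 2.68
tool_pos: [484.2, -261.3, 204.3]
eef_rot: [0.006, 0.995, 0.103, -0.001]
wrist_force: [0.4, -1.0, -0.1]
gripper_width: 1.002
t 2.68 pos [ 484.2 -261.3  204.3] q [ 0.65  0.21 -0.27  1.83  0.08  1.11 -1.01] grip 1.002 F [ 0.4 -1.  -0.1]
world d [ 12.8  -8.7 -54.3] tool d mm [10.9 10.6 54.4] rotvec tool [ 0.      0.016  -2.4986] target-frame d [-15.3  -2.5  54.3]
```

```bash
python3 -m jog '[[0,0,0,0,0,-0.123],[0,0,0,0,0,-0.123],[0,0,0,0,0,-0.123],[0,0,0,0,0,-0.123],[0,0,0,0,0,-0.123],[0,0,0,0,0,-0.123],[0,0,0,0,0,-0.123],[0,0,0,0,0,-0.123],[0,0,0,0,0,-0.123],[0,0,0,0,0,-0.123],[0,0,0,0,0,-0.123],[0,0,0,0,0,-0.123],[0,0,0,0,0,-0.123],[0,0,0,0,0,-0.123],[0,0,0,0,0,-0.123],[0,0,0,0,0,-0.123],[0,0,0,0,0,-0.123],[0,0,0,0,0,-0.123],[0,0,0,0,0,-0.123],[0,0,0,0,0,-0.123]]' 0; python3 rel.py 497 -270 150 65
```

```text
t: 4.35
tool_pos: [494.1, -249.4, 207.7]
eef_rot: [0.005, 0.214, 0.977, -0.005]
wrist_force: [0.2, 0.2, 0.5]
gripper_width: 0.997
t 4.35 pos [ 494.1 -249.4  207.7] q [ 0.89  0.24 -0.57  1.82  0.15  1.12  1.41] grip 0.997 F [0.2 0.2 0.5]
world d [  2.9 -20.6 -57.7] tool d mm [-10.6 -17.1  57.9] rotvec tool [-0.007   0.0116  0.0052] target-frame d [-11.3 -17.5  57.7]
```

```bash
python3 -m jog '[[-0.006,-0.009,0.025,-0.007,0.0116,0.005],[-0.005,-0.008,0.025,0,0,0],[0,0,0,0,0,0]]' 0; python3 rel.py 497 -270 42 65
```

```text
t: 4.6
tool_pos: [499.6, -271.1, 159.6]
eef_rot: [0.003, 0.214, 0.977, -0.001]
wrist_force: [-1.0, -0.1, -1.0]
gripper_width: 0.999
t 4.6 pos [ 499.6 -271.1  159.6] q [ 0.89  0.32 -0.55  1.82  0.2   1.04  1.41] grip 0.999 F [-1.  -0.1 -1. ]
world d [  -2.6    1.1 -117.6] tool d mm [  3.6  -0.  117.6] rotvec tool [-0.0008  0.0065  0.0055] target-frame d [  2.9  -0.2 117.6]
```

```bash
python3 -m jog '[[0.003,0,0.015,0,0.0065,0.005],[0,0,0.015,0,0,0],[0,0,0.015,0,0,0],[0,0,0.010,0,0,0],[0,0,0,0,0,0]]' 0; python3 rel.py 497 -270 42 65
python3 - <<'E'
from h import *
a=[cams.read_camera(c)[0] for c in("top","side")]
a=[cv2.resize(a[0][195:345,370:570],(400,300)),cv2.resize(a[1][90:240,300:500],(400,300))]
cv2.imwrite("pics/pre.png",np.hstack(a))
E
```

```text
t: 5.02
tool_pos: [497.7, -269.1, 103.9]
eef_rot: [0.001, 0.217, 0.976, -0.0]
wrist_force: [-0.3, 0.2, -1.1]
gripper_width: 0.998
t 5.02 pos [ 497.7 -269.1  103.9] q [ 0.87  0.39 -0.53  1.87  0.24  0.94  1.36] grip 0.998 F [-0.3  0.2 -1.1]
world d [ -0.7  -0.9 -61.9] tool d mm [ 0.4 -1.1 61.9] rotvec tool [-0.0006  0.0014 -0.0021] target-frame d [ 0.3 -1.1 61.9]
```

View pics/pre.png

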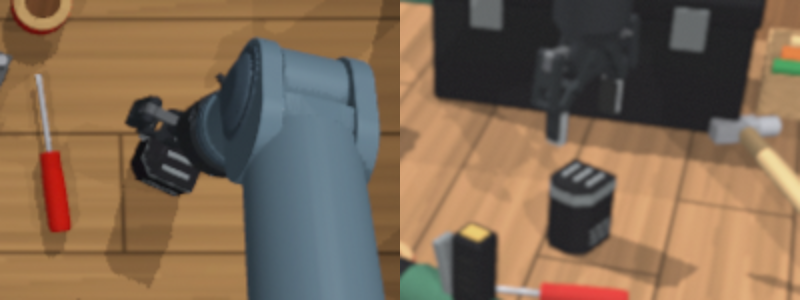

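```bash
python3 - <<'E'
from h import *
f=lambda c,X,o:np.round((proj(c,X)-o)*2)
X=[[497+18,-270+38,117],[497+24,-270+51.6,117],[497+24,-270+51.6,170],[510,-243,82],[497,-270,82],[497-18,-270-38,117]]
print(f("top",X,[370,195]));print(f("side",X,[300,90])+[400,0])
E
```

```text
[[144. 134.]
 [131. 128.]
 [142. 122.]
 [148. 143.]
 [174. 155.]
 [220. 169.]]
[[556. 164.]
 [548. 170.]
 [551. 123.]
 [561. 188.]
 [578. 178.]
 [604. 135.]]
```

```bash
python3 - <<'E'
from h import *
for c in("top","side"):
    im,d=cams.read_camera(c);W=cloud(c,d);im=im.copy()
    m=(W[...,2]>88)&(W[...,2]<175)&(abs(W[...,0]-497)<100)&(abs(W[...,1]+270)<90)
    q=W[m]
    for lo in range(88,170,8):
        a=q[(q[:,2]>=lo)&(q[:,2]<lo+8)]
        if len(a): 
            L=(a[:,:2]-[497.7,-269.1]); th=np.radians(65); u=L@[np.cos(th),np.sin(th)]; v=L@[-np.sin(th),np.cos(th)]
            print(c,lo,len(a),"along jaw",np.round(np.percentile(u,[3,50,97])),"across",np.round(np.percentile(v,[3,50,97])))
E
```

```text
top 144 4 along jaw [45. 50. 53.] across [ 6.  8. 10.]
top 152 5 along jaw [47. 51. 57.] across [ 4. 10. 10.]
top 160 7 along jaw [44. 50. 57.] across [ 6. 10. 10.]
top 168 2 along jaw [48. 53. 57.] across [ 6.  8. 11.]
side 144 39 along jaw [-48. -44.  50.] across [-10.   0.   9.]
side 152 66 along jaw [-47.  -1.  55.] across [-12.   2.  10.]
side 160 78 along jaw [-48.  -0.  56.] across [-11.   3.  10.]
side 168 66 along jaw [-48.  42.  56.] across [-10.   4.  10.]
```

```bash
python3 - <<'E'
from h import *
print(arm.read_state()["tool_pos"])
c="side"
im,d=cams.read_camera(c);W=cloud(c,d)
q=W[(W[...,2]>84)&(W[...,2]<330)&(abs(W[...,0]-497)<100)&(abs(W[...,1]+270)<90)]
for lo in range(84,330,10):
    a=q[(q[:,2]>=lo)&(q[:,2]<lo+10)]
    if len(a):
        L=(a[:,:2]-[497.7,-269.1]); th=np.radians(65); u=L@[np.cos(th),np.sin(th)]; v=L@[-np.sin(th),np.cos(th)]
        print(lo,len(a),np.round(np.percentile(u,[3,50,97])),np.round(np.percentile(v,[3,50,97])))
b=im[90:200,340:460];cv2.imwrite("pics/g.png",cv2.resize(b,(720,660),interpolation=cv2.INTER_CUBIC)[:600])
E
```

```text
[ 500.18222359 -270.38982247  106.91958195]
84 60 [-28.  -8.  20.] [-22.   1.  28.]
144 46 [-48. -44.  50.] [-12.   1.   9.]
154 93 [-48. -41.  56.] [-12.   1.   9.]
164 100 [-50.  42.  55.] [-11.   3.   9.]
174 101 [-52. -43.  56.] [-12.   3.   9.]
184 74 [-63. -45.  65.] [-9.  5. 11.]
194 175 [-71.  50.  73.] [-12.   7.  11.]
204 188 [-71.  36.  71.] [-12.   8.  16.]
214 223 [-68.  25.  70.] [-10.   9.  16.]
224 217 [-66.  27.  70.] [-11.   9.  18.]
234 266 [-65.  17.  69.] [-10.   9.  18.]
244 210 [-63.  37.  67.] [-11.   6.  11.]
254 84 [ 4. 33. 37.] [-13.   6.  34.]
264 192 [-8. 28. 38.] [-19.  20.  36.]
274 197 [-9. 28. 37.] [-21.  19.  36.]
284 209 [-10.  28.  36.] [-22.  20.  36.]
294 217 [-9. 28. 36.] [-21.  18.  37.]
304 264 [-19.  23.  34.] [-28.  18.  35.]
314 162 [-6. 24. 33.] [-21.  18.  34.]
324 143 [-11.  26.  35.] [-25.  17.  35.]
```

View pics/g.png

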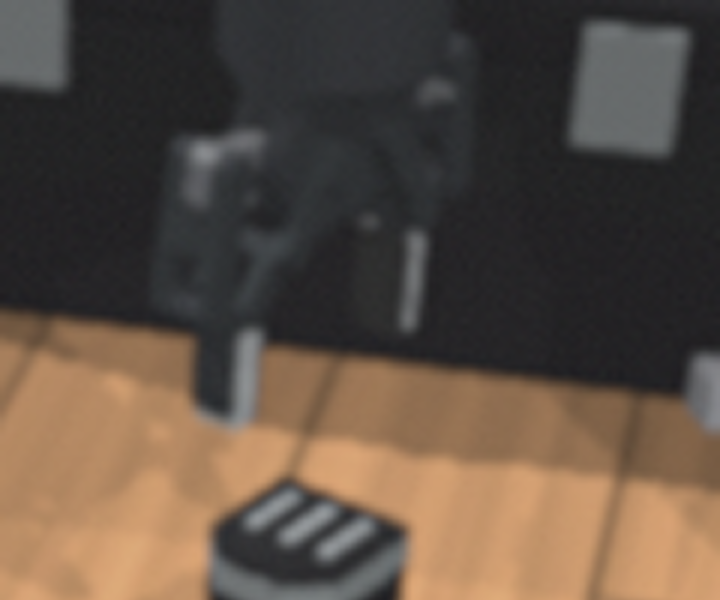

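```bash
python3 - <<'E'
from h import *
for i in range(3): print(arm.read_state()["tool_pos"],arm.read_state()["t"])
print(proj("side",[[148.7,-632.8,205.2],[148.7,-632.8,218],[148.7,-632.8,245]]))
s=np.load("sideW.npy")
for v in range(40,76,3): print(v,[np.round(s[v,u]).tolist() for u in (572,582,588)])
print(proj("side",[[516,-231,144],[516,-231,117]]),proj("side",[[500,-270,107]]))
E
```

```text
[ 500.29338884 -270.61639855  107.10506527] 5.2667
[ 500.29338884 -270.61639855  107.10506527] 5.2667
[ 500.29338884 -270.61639855  107.10506527] 5.2667
[[567.39965753  79.34515678]
 [568.97349793  74.00003539]
 [572.36288128  62.4889156 ]]
40 [[157.0, -677.0, 283.0], [150.0, -589.0, 308.0], [143.0, -559.0, 317.0]]
43 [[154.0, -679.0, 276.0], [149.0, -585.0, 303.0], [141.0, -563.0, 309.0]]
46 [[154.0, -671.0, 271.0], [147.0, -583.0, 297.0], [139.0, -562.0, 304.0]]
49 [[151.0, -678.0, 262.0], [147.0, -573.0, 293.0], [138.0, -556.0, 299.0]]
52 [[149.0, -676.0, 256.0], [144.0, -577.0, 286.0], [135.0, -562.0, 291.0]]
55 [[147.0, -677.0, 249.0], [142.0, -582.0, 278.0], [130.0, -579.0, 280.0]]
58 [[-11.0, -1687.0, -59.0], [141.0, -578.0, 273.0], [128.0, -582.0, 273.0]]
61 [[-11.0, -1665.0, -64.0], [138.0, -581.0, 266.0], [-72.0, -1673.0, -62.0]]
64 [[-17.0, -1681.0, -82.0], [136.0, -586.0, 258.0], [-77.0, -1676.0, -75.0]]
67 [[-19.0, -1672.0, -91.0], [134.0, -583.0, 252.0], [-79.0, -1671.0, -86.0]]
70 [[-22.0, -1671.0, -103.0], [-61.0, -1674.0, -101.0], [-82.0, -1667.0, -96.0]]
73 [[-25.0, -1671.0, -115.0], [-65.0, -1680.0, -115.0], [-88.0, -1681.0, -113.0]]
[[378.41197204 160.65308914]
 [377.64560955 172.22880382]] [[388.63681181 168.48404034]]
```

Both camera checks put the open fingertips about 40 mm above the reported TCP, not 13 mm. A reported TCP z of about 25 is safe under either reading, so I'm descending to that.

```bash
python3 rel.py 497 -270 25 65; python3 -m jog '[[0.002,-0.001,0.012,0,0,0],[0.001,0,0.012,0,0,0],[0,0,0.012,0,0,0],[0,0,0.012,0,0,0],[0,0,0.010,0,0,0],[0,0,0.005,0,0,0],[0,0,0,0,0,0]]' 0; python3 rel.py 497 -270 25 65; python3 - <<'E'
from h import *
im,d=cams.read_camera("side")
b=im[90:230,320:480];t=cams.read_camera("top")[0][205:345,380:540];cv2.imwrite("pics/g2.png",cv2.resize(np.hstack([b,t]),(800,350),interpolation=cv2.INTER_CUBIC))
E
python3 rel.py 497 -270 25 65
```

```text
t 5.27 pos [ 500.3 -270.6  107.1] q [ 0.87  0.39 -0.53  1.87  0.24  0.94  1.36] grip 1.003 F [-0.8  0.3  0.5]
world d [ -3.3   0.6 -82.1] tool d mm [ 3.9 -0.7 82.1] rotvec tool [-0.0012  0.0077 -0.0023] target-frame d [ 3.2 -0.8 82.1]
t: 5.85
tool_pos: [498.3, -271.4, 39.1]
eef_rot: [0.005, 0.218, 0.976, -0.002]
wrist_force: [-0.1, 0.3, -0.1]
gripper_width: 0.999
t 5.85 pos [ 498.3 -271.4   39.1] q [ 0.84  0.48 -0.49  1.91  0.31  0.82  1.31] grip 0.999 F [-0.1  0.3 -0.1]
world d [ -1.3   1.4 -14.1] tool d mm [ 1.9  0.7 14. ] rotvec tool [-0.0019  0.0106 -0.003 ] target-frame d [ 1.7  0.7 14.1]
t 5.95 pos [ 499.  -271.7   40.3] q [ 0.84  0.48 -0.49  1.91  0.31  0.82  1.31] grip 1.007 F [-0.3 -0.6  0.1]
world d [ -2.    1.7 -15.3] tool d mm [ 2.7  0.7 15.3] rotvec tool [-0.002   0.0123 -0.0029] target-frame d [ 2.5  0.7 15.3]
```

View pics/g2.png

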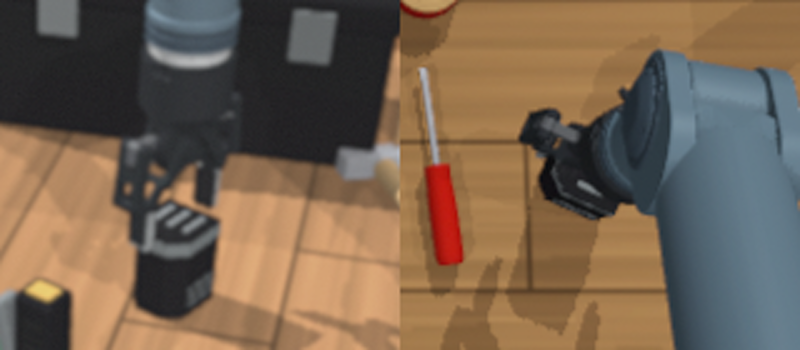

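The nose finger is clear in front of the nose and the other one is behind the square end. The tip overlaps only the top 10 mm or so, so I'll go another 15 mm lower and then close.

```bash
python3 -m jog '[[0.002,0.0005,0.009,-0.002,0.012,-0.003],[0.001,0,0.008,0,0,0],[0,0,0,0,0,0]]' 0;python3 rel.py 497 -270 25 65; python3 -m jog '[[0,0,0,0,0,0],[0,0,0,0,0,0],[0,0,0,0,0,0],[0,0,0,0,0,0],[0,0,0,0,0,0],[0,0,0,0,0,0],[0,0,0,0,0,0],[0,0,0,0,0,0]]' 1; python3 rel.py 497 -270 25 65
cat > look.py <<'E'
import sys
from h import *
n,su,sv,sw,sh,tu,tv,tw,th=sys.argv[1],*map(int,sys.argv[2:10])
a=[]
for c,(u,v,w,h) in(("side",(su,sv,sw,sh)),("top",(tu,tv,tw,th))):
    im,d=cams.read_camera(c);np.save(f"{c}W.npy",cloud(c,d));a.append(cv2.resize(im[v:v+h,u:u+w],(400,400*h//w),interpolation=cv2.INTER_CUBIC))
H=max(x.shape[0] for x in a);cv2.imwrite(f"pics/{n}.png",np.hstack([cv2.copyMakeBorder(x,0,H-x.shape[0],0,0,0) for x in a]))
E
python3 look.py g3 320 90 160 140 380 205 160 140
```

```text
t: 6.2
tool_pos: [498.3, -270.7, 23.5]
eef_rot: [0.002, 0.216, 0.976, -0.0]
wrist_force: [-0.3, -0.3, 0.2]
gripper_width: 0.999
t 6.2 pos [ 498.3 -270.7   23.5] q [ 0.83  0.51 -0.49  1.91  0.32  0.8   1.3 ] grip 0.999 F [-0.3 -0.3  0.2]
world d [-1.3  0.7  1.5] tool d mm [ 1.5  0.1 -1.5] rotvec tool [-0.0001  0.0032  0.0004] target-frame d [ 1.5  0.1 -1.5]
t: 6.87
tool_pos: [498.6, -271.3, 23.6]
eef_rot: [0.002, 0.217, 0.976, -0.001]
wrist_force: [-0.8, 0.6, -1.2]
gripper_width: 0.69
t 6.87 pos [ 498.6 -271.3   23.6] q [ 0.83  0.51 -0.49  1.91  0.32  0.8   1.3 ] grip 0.69 F [-0.8  0.6 -1.2]
world d [-1.6  1.3  1.4] tool d mm [ 2.   0.5 -1.5] rotvec tool [-0.      0.0045 -0.0005] target-frame d [ 2.   0.5 -1.4]
```

View pics/g3.png

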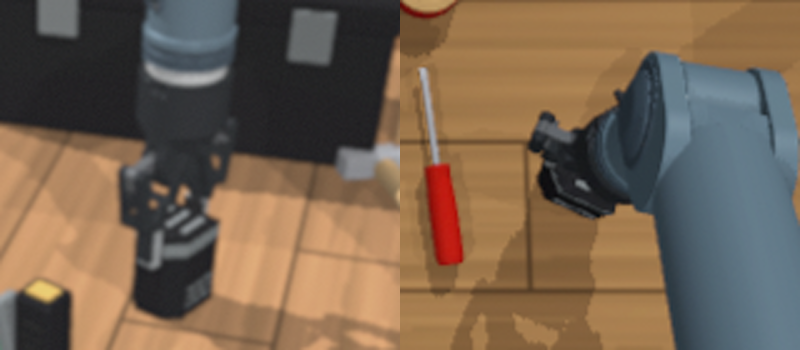

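```bash
python3 -m jog '[[0,0,-0.008,0,0,0],[0,0,-0.012,0,0,0],[0,0,-0.016,0,0,0],[0,0,-0.022,0,0,0],[0,0,-0.024,0,0,0],[0,0,-0.024,0,0,0],[0,0,-0.024,0,0,0],[0,0,-0.024,0,0,0],[0,0,-0.024,0,0,0],[0,0,-0.022,0,0,0],[0,0,-0.012,0,0,0],[0,0,0,0,0,0]]' 1; python3 rel.py 480 307 245 65; python3 look.py l1 280 30 200 200 380 165 200 200
```

```text
t: 7.97
tool_pos: [489.3, -264.1, 245.9]
eef_rot: [-0.008, 0.214, 0.977, 0.002]
wrist_force: [1.0, 0.7, -4.0]
gripper_width: 0.691
t 7.97 pos [ 489.3 -264.1  245.9] q [ 0.92  0.23 -0.57  1.74  0.13  1.22  1.45] grip 0.691 F [ 1.   0.7 -4. ]
world d [ -9.3 571.1  -0.9] tool d mm [246.9 515.1   5. ] rotvec tool [ 0.0004 -0.0158  0.0055] target-frame d [249.8 513.7   0.9]
```

View pics/l1.png

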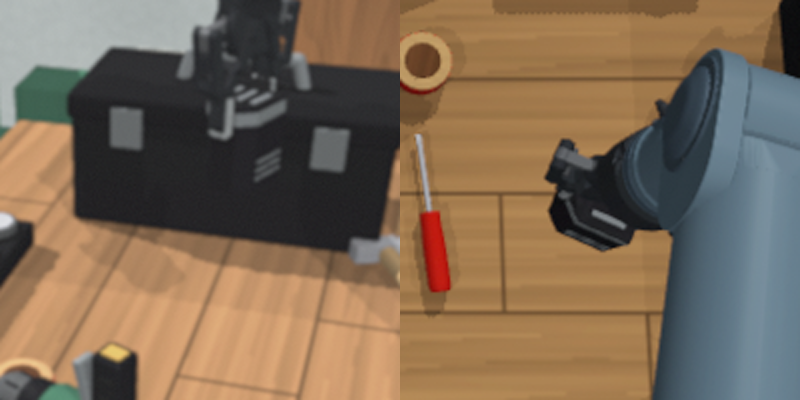

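```bash
python3 -m jog '[[0.0062,0.013,0,0,-0.016,0.005],[0.0124,0.0257,0,0,0,0],[0.0124,0.0257,0,0,0,0],[0.0124,0.0257,0,0,0,0],[0.0124,0.0257,0,0,0,0],[0.0124,0.0257,0,0,0,0],[0.0124,0.0257,0,0,0,0],[0.0124,0.0257,0,0,0,0],[0.0124,0.0257,0,0,0,0],[0.0124,0.0257,0,0,0,0]]' 1; python3 rel.py 480 307 245 65
```

```text
t: 8.9
tool_pos: [467.3, 9.5, 224.1]
eef_rot: [-0.02, 0.226, 0.974, -0.001]
wrist_force: [0.8, 0.6, -4.0]
gripper_width: 0.696
t 8.9 pos [467.3   9.5 224.1] q [ 0.65  0.1  -0.78  1.94  0.06  1.17  0.96] grip 0.696 F [ 0.8  0.6 -4. ]
world d [ 12.7 297.5  20.9] tool d mm [120.1 272.6 -19.3] rotvec tool [-0.0105 -0.0387 -0.0189] target-frame d [114.2 275.  -20.9]
```

```bash
python3 -m jog '[[0.012,0.026,-0.003,-0.01,-0.039,-0.019],[0.0124,0.0257,-0.002,0,0,0],[0.0124,0.0257,-0.002,0,0,0],[0.0124,0.0257,-0.002,0,0,0],[0.0124,0.0257,-0.002,0,0,0],[0.0124,0.0257,-0.002,0,0,0],[0.0124,0.0257,-0.002,0,0,0],[0.0124,0.0257,-0.002,0,0,0],[0.01,0.0257,-0.002,0,0,0],[0.005,0.015,0,0,0,0]]' 1; python3 rel.py 502 307 200 -38.7
```

```text
t: 9.73
tool_pos: [447.2, 291.0, 223.9]
eef_rot: [-0.015, 0.212, 0.977, -0.009]
wrist_force: [-0.3, 0.5, -4.3]
gripper_width: 0.694
t 9.73 pos [447.2 291.  223.9] q [ 0.18  0.3  -0.96  1.79  0.25  1.21  0.29] grip 0.694 F [-0.3  0.5 -4.3]
world d [ 54.8  16.  -23.9] tool d mm [-43.8  37.8  21.9] rotvec tool [-0.0404  0.0034  1.8179] target-frame d [46.7 32.8 23.9]
```

```bash
python3 -m jog '[[0,0,0,0,0,0.05],[0,0,0,0,0,0.1],[0,0,0,0,0,0.115],[0,0,0,0,0,0.115],[0,0,0,0,0,0.115],[0,0,0,0,0,0.115],[0,0,0,0,0,0.115],[0,0,0,0,0,0.115],[0,0,0,0,0,0.115],[0,0,0,0,0,0.115],[0,0,0,0,0,0.115],[0,0,0,0,0,0.115],[0,0,0,0,0,0.115],[0,0,0,0,0,0.115],[0,0,0,0,0,0.115],[0,0,0,0,0,0.09],[0,0,0,0,0,0.03],[0,0,0,0,0,0]]' 1; python3 rel.py 502.7 307.8 150 -38.7
```

```text
t: 11.23
tool_pos: [416.8, 280.2, 186.2]
eef_rot: [-0.002, 0.904, 0.425, -0.054]
wrist_force: [0.2, 0.1, -3.9]
gripper_width: 0.692
t 11.23 pos [416.8 280.2 186.2] q [-0.07  0.26 -0.67  1.86  0.14  1.18 -1.48] grip 0.692 F [ 0.2  0.1 -3.9]
world d [ 85.9  27.6 -36.2] tool d mm [79.1 50.  26.4] rotvec tool [-0.0507  0.0949 -0.0171] target-frame d [75.3 49.8 36.2]
```

```bash
python3 -m jog '[[0,0,0,-0.05,0.095,-0.017],[0.01,0.006,0.003,0,0,0],[0.016,0.01,0.004,0,0,0],[0.016,0.01,0.004,0,0,0],[0.016,0.01,0.004,0,0,0],[0.012,0.008,0.004,0,0,0],[0.004,0.003,0.002,0,0,0],[0,0,0,0,0,0]]' 1; python3 rel.py 501.4 306.2 120 -38.7
```

```text
t: 11.9
tool_pos: [481.8, 295.5, 142.7]
eef_rot: [0.004, 0.898, 0.439, -0.02]
wrist_force: [-0.0, -0.4, -5.1]
gripper_width: 0.69
t 11.9 pos [481.8 295.5 142.7] q [-0.1   0.39 -0.63  1.8   0.25  1.07 -1.49] grip 0.69 F [-0.  -0.4 -5.1]
world d [ 19.6  10.7 -22.7] tool d mm [21.3  9.1 21.8] rotvec tool [-0.0097  0.0398  0.0142] target-frame d [20.6  8.6 22.7]
```

```bash
python3 -m jog '[[0.004,0.002,0,-0.01,0.04,0.014],[0.009,0.004,0,0,0,0],[0.008,0.003,0,0,0,0],[0.001,0,0,0,0,0],[0,0,0,0,0,0]]' 1; python3 rel.py 501.4 306.2 120 -38.7; python3 look.py d1 200 270 200 200 110 180 200 200;  python3 rel.py 501.4 306.2 120 -38.7
```

```text
t: 12.32
tool_pos: [499.3, 305.7, 139.4]
eef_rot: [0.0, 0.901, 0.434, -0.005]
wrist_force: [0.4, -0.1, -3.9]
gripper_width: 0.694
t 12.32 pos [499.3 305.7 139.4] q [-0.11  0.41 -0.62  1.78  0.27  1.05 -1.5 ] grip 0.694 F [ 0.4 -0.1 -3.9]
world d [  2.1   0.5 -19.4] tool d mm [ 1.8  1.4 19.4] rotvec tool [-0.0037  0.009   0.0027] target-frame d [ 1.7  1.3 19.4]
t 12.42 pos [499.3 305.6 139.5] q [-0.11  0.41 -0.62  1.78  0.27  1.05 -1.5 ] grip 0.693 F [ 0.  -0.3 -4.3]
world d [  2.1   0.6 -19.5] tool d mm [ 1.9  1.4 19.5] rotvec tool [-0.0033  0.0086  0.0027] target-frame d [ 1.7  1.3 19.5]
```

View pics/d1.png

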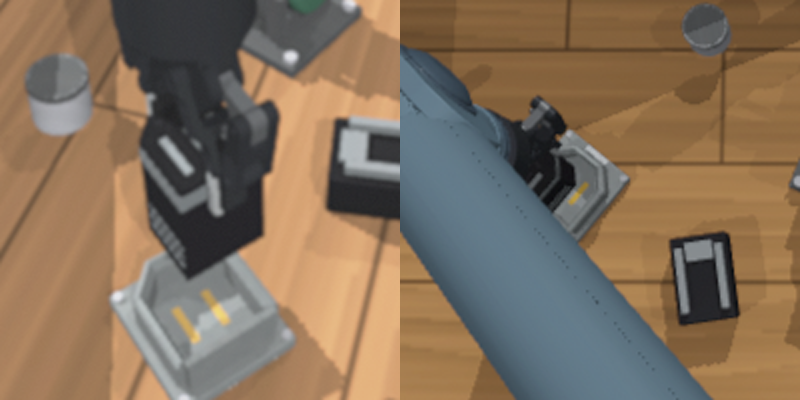

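```bash
python3 - <<'E'
from ov import *
c="side";u,v,w=200,270,200
im,d=cams.read_camera(c);im=cv2.resize(im,None,fx=4,fy=4,interpolation=cv2.INTER_CUBIC)
o=(499.3+1.25,305.6+1.56,-38.7)
draw(im,c,OUT,*o,116+82,(0,255,0));draw(im,c,OUT,*o,116,(0,255,0));draw(im,c,OUT*[33/30,31/28],502.7,307.8,-38.7,36,(0,0,255))
cv2.imwrite("pics/d1o.png",im[270*4:470*4,230*4:380*4][150:750])
W=np.load("sideW.npy");q=W[(W[...,2]>110)&(W[...,2]<205)&(abs(W[...,0]-500)<60)&(abs(W[...,1]-306)<60)]
L=(q[:,:2]-o[:2])@R(-38.7)
for z in range(110,205,8):
    k=(q[:,2]>=z)&(q[:,2]<z+8)
    if k.sum()>5: print(z,k.sum(),np.round(np.percentile(L[k],[1,50,99],axis=0),1).tolist())
E
```

```text
110 35 [[-30.1, -29.5], [-29.0, 7.7], [10.4, 25.4]]
118 224 [[-30.8, -30.0], [-29.2, 9.1], [14.3, 25.6]]
126 229 [[-30.5, -30.5], [-29.1, 9.8], [15.5, 25.9]]
134 226 [[-30.5, -30.5], [-29.1, 8.6], [13.6, 25.8]]
142 251 [[-30.6, -30.9], [-29.1, 9.4], [15.5, 26.0]]
150 246 [[-30.8, -30.3], [-29.1, 9.3], [14.8, 25.9]]
158 207 [[-30.8, -30.6], [-29.0, 17.3], [14.3, 25.9]]
166 173 [[-35.1, -28.9], [-28.7, 22.1], [14.9, 26.0]]
174 171 [[-41.6, -7.9], [-29.1, 20.1], [14.6, 26.2]]
182 220 [[-42.9, -9.2], [-29.7, 17.3], [15.3, 26.3]]
190 536 [[-42.8, -21.5], [-8.1, 12.8], [31.3, 26.2]]
198 746 [[-40.0, -24.0], [-1.0, 9.3], [31.5, 25.8]]
```

View pics/d1o.png

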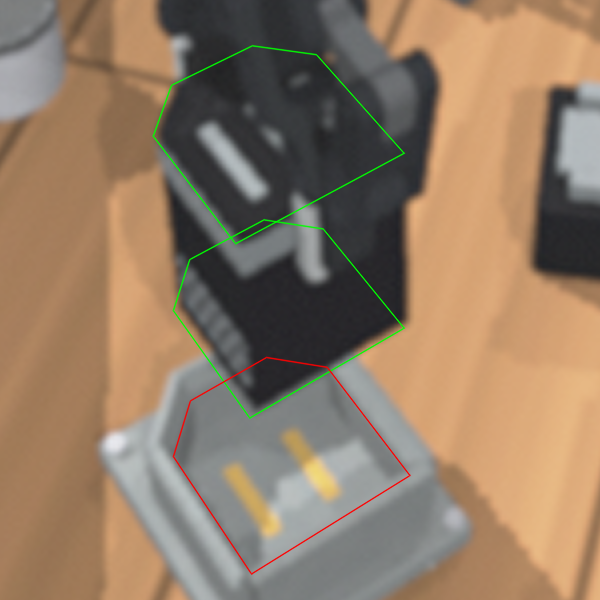

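```bash
python3 - <<'E'
from ov import *
# dock walls: outer faces seen from side, in dock frame est
import numpy as np
for c in("side","top"):
    im,d=cams.read_camera(c);W=cloud(c,d)
    q=W[(W[...,2]>2)&(W[...,2]<47)&(abs(W[...,0]-502)<75)&(abs(W[...,1]-308)<75)]
    L=(q[:,:2]-[502.7,307.8])@R(-38.7)
    for z in((2,8),(8,12),(16,26),(26,35),(36,40),(40,46)):
        k=(q[:,2]>=z[0])&(q[:,2]<z[1]);l=L[k]
        if len(l)<20: continue
        print(c,z,len(l),"x pct",np.round(np.percentile(l[:,0],[1,99]),1),"y",np.round(np.percentile(l[:,1],[1,99]),1))
    k=(q[:,2]>16)&(q[:,2]<34);l=L[k]
    # inner faces
    for nm,ax,lo,hi,oa in(("+x in",0,25,38,1),("-x in",0,-38,-27,1),("+y in",1,25,36,0),("-y in",1,-36,-25,0),("-x out",0,-47,-38.5,1),("+y out",1,37,45,0)):
        m=(l[:,ax]>lo)&(l[:,ax]<hi)&(abs(l[:,oa])<12);print(c,nm,m.sum(),np.round(np.percentile(l[m,ax],[10,50,90]),1) if m.sum()>5 else "")
E
```

```text
side (2, 8) 604 x pct [-77.5  88.2] y [-91.3  93.1]
side (8, 12) 775 x pct [-48.7  47.8] y [-44.3  44.3]
side (16, 26) 459 x pct [-41.5  35.7] y [-41.7  38.3]
side (26, 35) 418 x pct [-41.   35.6] y [-40.3  38.3]
side (36, 40) 378 x pct [-40.9  38.1] y [-36.9  38. ]
side (40, 46) 587 x pct [-39.3  41.7] y [-40.7  37. ]
side +x in 80 [34.1 34.8 35.6]
side -x in 3 
side +y in 0 
side -y in 72 [-33.5 -33.1 -32.6]
side -x out 119 [-40.8 -40.2 -39.6]
side +y out 58 [37.7 38.  38.2]
top (2, 8) 287 x pct [-42.3  97. ] y [-97.3  49. ]
top (8, 12) 304 x pct [-40.3  49.8] y [-45.9  45.1]
top (16, 26) 70 x pct [-40.1  48.9] y [-41.2  40.5]
top (26, 35) 76 x pct [-33.4  42.1] y [-40.4  26. ]
top (36, 40) 91 x pct [-35.6  41.6] y [-39.4  27.8]
top (40, 46) 117 x pct [-35.1  40.6] y [-38.7  28.2]
top +x in 3 
top -x in 2 
top +y in 0 
top -y in 2 
top -x out 0 
top +y out 0
```

In the side camera the dock's inner faces give a bay centre that needs the pack shifted by about +1.8 mm in tool x and +2.2 mm in tool y. I'll correct that and come down to just above the flare.

```bash
python3 -m jog '[[0.002,0.002,0.006,-0.003,0.009,0.003],[0,0.0005,0.012,0,0,0],[0,0,0.012,0,0,0],[0,0,0.012,0,0,0],[0,0,0.012,0,0,0],[0,0,0.006,0,0,0],[0,0,0,0,0,0]]' 1; python3 rel.py 500.8 306.2 70 -38.7
```

```text
t: 13.15
tool_pos: [501.2, 303.9, 71.9]
eef_rot: [0.0, 0.902, 0.432, -0.001]
wrist_force: [0.1, 0.0, -4.3]
gripper_width: 0.693
t 13.15 pos [501.2 303.9  71.9] q [-0.14  0.49 -0.59  1.83  0.33  0.92 -1.55] grip 0.693 F [ 0.1  0.  -4.3]
world d [-0.4  2.3 -1.9] tool d mm [ 1.5 -1.8  1.9] rotvec tool [-0.0002  0.002  -0.0008] target-frame d [ 1.5 -1.8  1.9]
```

```bash
python3 -m jog '[[0.002,0,0,0,0,0],[0,0,0,0,0,0]]' 1; python3 rel.py 502.2 305.5 70 -38.7; cat > pk.py <<'E'
from ov import *
im,d=cams.read_camera("side");W=cloud("side",d);s=arm.read_state()
zb=s["tool_pos"][2]-23.6
q=W[(W[...,2]>zb+5)&(W[...,2]<zb+75)&(W[...,2]>45)&(abs(W[...,0]-500)<60)&(abs(W[...,1]-306)<60)]
L=(q[:,:2]-[502.7,307.8])@R(-38.7)
k=(q[:,2]<zb+50)
a=L[k&(abs(L[:,1])<15)&(L[:,0]<0)];b=L[k&(abs(L[:,0])<10)&(L[:,1]>0)]
print("zb",zb,"-x face",len(a),np.median(a[:,0]),"slope",np.degrees(np.polyfit(a[:,1],a[:,0],1)[0]) if len(a)>9 else "","+y face",len(b),np.median(b[:,1]) if len(b) else "")
print("y range at -x face",np.percentile(L[k][:,1],[1,99]))
cv2.imwrite("pics/pk%d.png"%int(s["t"]*100),cv2.resize(im[300:480,220:380],(533,600),interpolation=cv2.INTER_CUBIC)); print(int(s["t"]*100))
E
python3 pk.py
```

```text
t: 13.32
tool_pos: [501.5, 304.9, 70.1]
eef_rot: [0.0, 0.902, 0.433, -0.003]
wrist_force: [-0.1, -0.0, -4.5]
gripper_width: 0.692
t 13.32 pos [501.5 304.9  70.1] q [-0.14  0.49 -0.59  1.83  0.33  0.92 -1.55] grip 0.692 F [-0.1 -0.  -4.5]
world d [ 0.7  0.6 -0.1] tool d mm [0.9 0.2 0.1] rotvec tool [-0.0016  0.0049 -0.0008] target-frame d [0.9 0.2 0.1]
zb 46.662671423895084 -x face 373 -28.494018962569918 slope 0.07819655847324229 +y face 131 24.29445814541632
y range at -x face [-31.04098358  24.83286812]
1336
```

```bash
python3 -m jog '[[0.0015,0.0005,0.002,-0.001,0.004,-0.001],[0.0005,0,0.005,0,0,0],[0,0,0.005,0,0,0],[0,0,0,0,0,0]]' 1; python3 rel.py 502.2 305.5 35.6 -38.7; python3 pk.py
```

```text
t: 13.7
tool_pos: [505.4, 307.7, 59.7]
eef_rot: [-0.0, 0.901, 0.433, 0.002]
wrist_force: [-0.5, -0.4, -4.3]
gripper_width: 0.691
t 13.7 pos [505.4 307.7  59.7] q [-0.15  0.51 -0.58  1.83  0.35  0.9  -1.56] grip 0.691 F [-0.5 -0.4 -4.3]
world d [ -3.2  -2.2 -24.1] tool d mm [-3.8 -1.2 24.1] rotvec tool [ 0.0017 -0.0045  0.0001] target-frame d [-3.7 -1.2 24.1]
zb 36.53667814419743 -x face 315 -27.22718967873394 slope 0.002030285611426501 +y face 126 28.75319066702066
y range at -x face [-27.09908903  29.55609925]
1375
```

```bash
python3 -m jog '[[-0.0015,-0.0005,0,0,-0.002,0],[-0.001,0,0,0,0,0],[0,0,0,0,0,0]]' 1; python3 rel.py 502.2 305.5 35.6 -38.7; python3 pk.py
```

```text
t: 14.0
tool_pos: [503.7, 306.3, 60.4]
eef_rot: [0.0, 0.901, 0.433, 0.002]
wrist_force: [0.6, -0.0, -3.8]
gripper_width: 0.695
t 14.0 pos [503.7 306.3  60.4] q [-0.15  0.51 -0.58  1.84  0.35  0.9  -1.56] grip 0.695 F [ 0.6 -0.  -3.8]
world d [ -1.5  -0.8 -24.8] tool d mm [-1.6 -0.8 24.8] rotvec tool [ 0.002  -0.0032  0.0001] target-frame d [-1.5 -0.7 24.8]
zb 36.86705746695231 -x face 326 -27.65950185761035 slope 0.2224010274951564 +y face 129 26.65203111031381
y range at -x face [-28.36161077  27.51283075]
1405
```

```bash
python3 -m jog '[[-0.0012,-0.0003,0.002,0,-0.002,0],[0,0,0.004,0,0,0],[0,0,0.004,0,0,0],[0,0,0,0,0,0]]' 1; python3 rel.py 502.2 305.5 35.6 -38.7; python3 pk.py
```

```text
t: 14.38
tool_pos: [503.2, 305.7, 50.2]
eef_rot: [0.001, 0.901, 0.433, 0.002]
wrist_force: [-1.4, 0.6, -4.7]
gripper_width: 0.692
t 14.38 pos [503.2 305.7  50.2] q [-0.15  0.52 -0.57  1.84  0.36  0.88 -1.57] grip 0.692 F [-1.4  0.6 -4.7]
world d [ -1.   -0.2 -14.6] tool d mm [-0.8 -0.6 14.6] rotvec tool [ 0.0027 -0.0025  0.    ] target-frame d [-0.8 -0.6 14.6]
zb 26.83447594435261 -x face 229 -27.75879246099926 slope 0.29289272541708095 +y face 93 25.82221670094018
y range at -x face [-30.05849106  26.61017864]
1443
```

Centred to within about 1 mm and already 10 mm inside the straight walls, with no contact force. Continuing down.

```bash
python3 -m jog '[[-0.0003,-0.0002,0.003,0,0,0],[0,0,0.004,0,0,0],[0,0,0.003,0,0,0],[0,0,0,0,0,0]]' 1; python3 rel.py 502.2 305.5 35.6 -38.7
```

```text
t: 14.77
tool_pos: [503.1, 305.8, 39.3]
eef_rot: [0.001, 0.901, 0.433, 0.002]
wrist_force: [-0.5, 0.0, -3.0]
gripper_width: 0.687
t 14.77 pos [503.1 305.8  39.3] q [-0.16  0.54 -0.56  1.85  0.37  0.86 -1.58] grip 0.687 F [-0.5  0.  -3. ]
world d [-0.9 -0.3 -3.7] tool d mm [-0.8 -0.5  3.7] rotvec tool [ 0.0027 -0.0029 -0.    ] target-frame d [-0.8 -0.5  3.7]
```

```bash
python3 -m jog '[[0,0,0.0025,0,0,0],[0,0,0,0,0,0]]' 1; python3 -m jog '[[0,0,0.0015,0,0,0],[0,0,0,0,0,0]]' 1;  python3 rel.py 502.2 305.5 35.6 -38.7
```

```text
t: 14.93
tool_pos: [502.8, 305.7, 36.2]
eef_rot: [0.001, 0.901, 0.433, 0.002]
wrist_force: [-0.3, -0.3, -4.0]
gripper_width: 0.687
t: 15.1
tool_pos: [503.6, 306.4, 35.8]
eef_rot: [0.001, 0.901, 0.433, 0.002]
wrist_force: [0.4, -0.0, -3.6]
gripper_width: 0.696
t 15.1 pos [503.6 306.4  35.8] q [-0.16  0.54 -0.56  1.85  0.37  0.86 -1.58] grip 0.696 F [ 0.4 -0.  -3.6]
world d [-1.4 -0.9 -0.2] tool d mm [-1.6 -0.5  0.2] rotvec tool [ 0.003  -0.0036 -0.0001] target-frame d [-1.6 -0.5  0.2]
```

```bash
python3 -m jog '[[-0.0005,0,0.0015,0,0,0],[0,0,0,0,0,0]]' 1; python3 -m jog '[[0,0,0.0015,0,0,0],[0,0,0,0,0,0]]' 1;python3 -m jog '[[0,0,0.0015,0,0,0],[0,0,0,0,0,0]]' 1;  python3 rel.py 502.2 305.5 35.6 -38.7
```

```text
t: 15.27
tool_pos: [504.3, 307.0, 35.9]
eef_rot: [0.0, 0.901, 0.433, 0.003]
wrist_force: [0.5, 0.2, -4.3]
gripper_width: 0.696
t: 15.43
tool_pos: [504.8, 307.5, 35.8]
eef_rot: [0.001, 0.901, 0.433, 0.004]
wrist_force: [-0.3, -0.1, -3.5]
gripper_width: 0.692
t: 15.6
tool_pos: [505.0, 307.7, 35.8]
eef_rot: [0.001, 0.902, 0.433, 0.004]
wrist_force: [-1.6, -0.7, -2.7]
gripper_width: 0.696
t 15.6 pos [505.  307.7  35.8] q [-0.16  0.54 -0.56  1.85  0.38  0.85 -1.59] grip 0.696 F [-1.6 -0.7 -2.7]
world d [-2.8 -2.2 -0.2] tool d mm [-3.4 -0.8  0.2] rotvec tool [ 0.0052 -0.0061 -0.0003] target-frame d [-3.4 -0.8  0.2]
```

```bash
python3 pk.py; python3 - <<'E'
from h import *
im,d=cams.read_camera("side");W=cloud("side",d)
q=W[(W[...,2]>80)&(W[...,2]<105)&(abs(W[...,0]-500)<40)&(abs(W[...,1]-306)<40)]
h,e=np.histogram(q[:,2],np.arange(80,106));print(dict(zip(e.astype(int),h)))
E
ls -t pics|head -1
```

```text
zb 12.115506661049352 -x face 94 -27.46643005900038 slope -0.08796743216047467 +y face 54 28.250981424115558
y range at -x face [-26.74983229  28.87643036]
1565
{np.int64(80): np.int64(27), np.int64(81): np.int64(18), np.int64(82): np.int64(17), np.int64(83): np.int64(20), np.int64(84): np.int64(16), np.int64(85): np.int64(16), np.int64(86): np.int64(16), np.int64(87): np.int64(19), np.int64(88): np.int64(18), np.int64(89): np.int64(20), np.int64(90): np.int64(17), np.int64(91): np.int64(21), np.int64(92): np.int64(37), np.int64(93): np.int64(139), np.int64(94): np.int64(314), np.int64(95): np.int64(229), np.int64(96): np.int64(101), np.int64(97): np.int64(23), np.int64(98): np.int64(10), np.int64(99): np.int64(9), np.int64(100): np.int64(5), np.int64(101): np.int64(5), np.int64(102): np.int64(9), np.int64(103): np.int64(7), np.int64(104): np.int64(10)}
pk1565.png
```

```bash
cp pics/$(ls -t pics|head -1) pics/seat.png
```

```text
(no output)
```

View pics/seat.png

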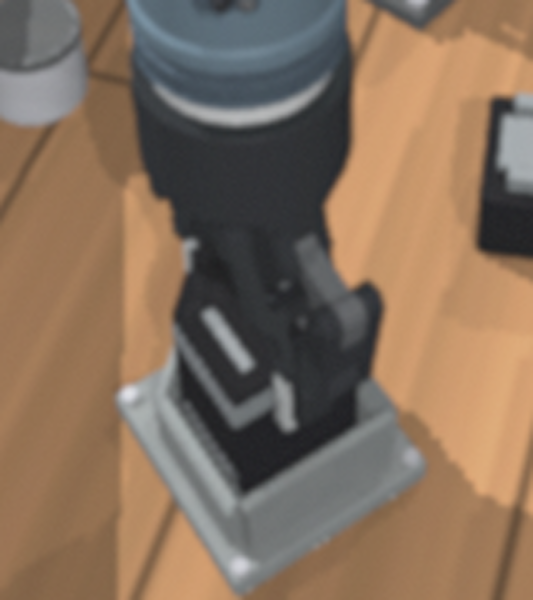

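Pack top is at 94 mm, as it should be when home, and z no longer drops when commanded. One slightly firmer press will confirm it's on the floor before I release.

```bash
python3 -m jog '[[-0.002,0,0.003,0,0,0],[-0.001,0,0.003,0,0,0]]' 1; python3 rel.py 502.2 305.5 35.6 -38.7
```

```text
t: 15.87
tool_pos: [505.6, 308.3, 35.5]
eef_rot: [0.001, 0.902, 0.433, 0.006]
wrist_force: [-6.6, -5.2, 19.5]
gripper_width: 0.693
t 15.87 pos [505.6 308.3  35.5] q [-0.16  0.54 -0.56  1.85  0.38  0.85 -1.59] grip 0.693 F [-6.6 -5.2 19.5]
world d [-3.4 -2.8  0.1] tool d mm [-4.3 -0.9 -0.2] rotvec tool [ 0.007  -0.0107 -0.0008] target-frame d [-4.3 -0.9 -0.1]
```

The floor pushes back with 19.5 N, so the pack is home. I'll relax and release.

```bash
python3 -m jog '[[-0.001,0,-0.0003,0,0,0],[0,0,0,0,0,0]]' 1; python3 -m jog '[[0,0,0,0,0,0],[0,0,0,0,0,0],[0,0,0,0,0,0],[0,0,0,0,0,0],[0,0,0,0,0,0],[0,0,0,0,0,0]]' 0; python3 rel.py 502.2 305.5 35.6 -38.7
```

```text
t: 16.03
tool_pos: [505.4, 307.9, 36.4]
eef_rot: [0.001, 0.902, 0.433, 0.007]
wrist_force: [-0.5, -1.0, -4.1]
gripper_width: 0.691
t: 16.53
tool_pos: [507.8, 309.5, 36.0]
eef_rot: [-0.0, 0.902, 0.433, 0.01]
wrist_force: [0.0, -0.3, -0.0]
gripper_width: 0.999
t 16.53 pos [507.8 309.5  36. ] q [-0.16  0.54 -0.56  1.85  0.38  0.84 -1.59] grip 0.999 F [ 0.  -0.3 -0. ]
world d [-5.6 -4.  -0.4] tool d mm [-6.6 -1.8  0.3] rotvec tool [ 0.0083 -0.0187 -0.0007] target-frame d [-6.6 -1.8  0.4]
```

```bash
python3 -m jog '[[0,0,-0.008,0,0,0],[0,0,-0.012,0,0,0],[0,0,-0.016,0,0,0],[0,0,-0.02,0,0,0],[0,0,-0.024,0,0,0],[0,0,-0.024,0,0,0],[0,0,-0.024,0,0,0],[0,0,-0.024,0,0,0],[0,0,-0.024,0,0,0],[0,0,-0.015,0,0,0],[0,0,0,0,0,0]]' 0; python3 rel.py 450 100 240 -38.7;python3 look.py s2 200 270 200 200 110 180 200 200;
```

```text
t: 17.45
tool_pos: [503.0, 309.3, 245.9]
eef_rot: [-0.0, 0.901, 0.434, 0.013]
wrist_force: [-0.3, 0.2, 0.1]
gripper_width: 1.006
t 17.45 pos [503.  309.3 245.9] q [-0.07  0.29 -0.66  1.69  0.19  1.2  -1.45] grip 1.006 F [-0.3  0.2  0.1]
world d [ -53.  -209.3   -5.9] tool d mm [-196.8   88.9    2.1] rotvec tool [ 0.0103 -0.0236  0.0029] target-frame d [-196.5   89.5    5.9]
```

View pics/s2.png

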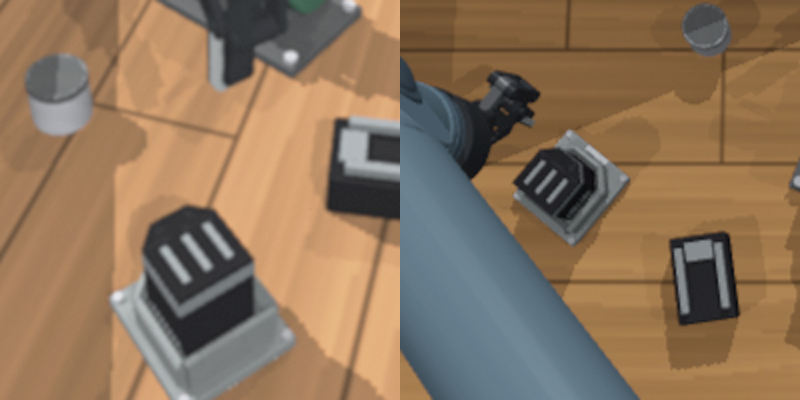

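The pack is seated and upright with its nose to the dock's nose. Next is the drill. The jaws go along the drill's x at −22.5°, centred on drill x ≈ −13, about (548.5, −18.9).

```bash
python3 rel.py 548.5 -18.9 240 -22.5
```

```text
t 17.55 pos [501.7 308.3 242.3] q [-0.07  0.29 -0.66  1.7   0.19  1.2  -1.45] grip 1.001 F [-0.8 -0.7  0.4]
world d [  46.8 -327.2   -2.3] tool d mm [-2.268e+02  2.404e+02  1.000e-01] rotvec tool [ 0.0111 -0.0177 -0.2797] target-frame d [-284.4  168.5    2.3]
```

```bash
python3 -m jog '[[0,0,0,0.01,-0.018,-0.09],[0,0,0,0,0,-0.1],[-0.01,0.006,0,0,0,-0.08],[-0.02,0.012,0,0,0,0],[-0.025,0.015,0,0,0,0],[-0.025,0.015,0,0,0,0],[-0.025,0.015,0,0,0,0],[-0.025,0.015,0,0,0,0],[-0.025,0.015,0,0,0,0],[-0.025,0.015,0,0,0,0],[-0.025,0.015,0,0,0,0],[-0.025,0.015,0,0,0,0],[-0.02,0.012,0,0,0,0],[0,0,0,0,0,0]]' 0; python3 rel.py 548.5 -18.9 220 -22.5
```

```text
t: 18.72
tool_pos: [527.4, 3.9, 214.7]
eef_rot: [-0.011, 0.827, 0.562, -0.023]
wrist_force: [0.0, -0.8, 0.0]
gripper_width: 0.999
t 18.72 pos [527.4   3.9 214.7] q [ 0.39  0.22 -0.54  1.82  0.12  1.18 -0.57] grip 0.999 F [ 0.  -0.8  0. ]
world d [ 21.1 -22.8   5.3] tool d mm [-13.6  27.8  -6.2] rotvec tool [-0.0428  0.0257  0.0162] target-frame d [-13.   28.2  -5.3]
```

```bash
python3 -m jog '[[0,0,0,-0.043,0.026,0.016],[-0.006,0.012,0,0,0,0],[-0.006,0.013,0,0,0,0],[-0.002,0.003,0,0,0,0],[0,0,0,0,0,0]]' 0; python3 rel.py 548.5 -18.9 180 -22.5;python3 look.py t1 240 110 160 160 260 160 160 160
```

```text
t: 19.13
tool_pos: [543.6, -23.0, 206.3]
eef_rot: [-0.005, 0.832, 0.554, -0.005]
wrist_force: [-0.0, 0.2, 0.3]
gripper_width: 0.998
t 19.13 pos [543.6 -23.  206.3] q [ 0.43  0.23 -0.52  1.82  0.12  1.13 -0.53] grip 0.998 F [-0.   0.2  0.3]
world d [  4.9   4.1 -26.3] tool d mm [ 5.8  3.3 26.3] rotvec tool [-0.0139  0.0035 -0.0036] target-frame d [ 5.7  3.  26.3]
```

View pics/t1.png

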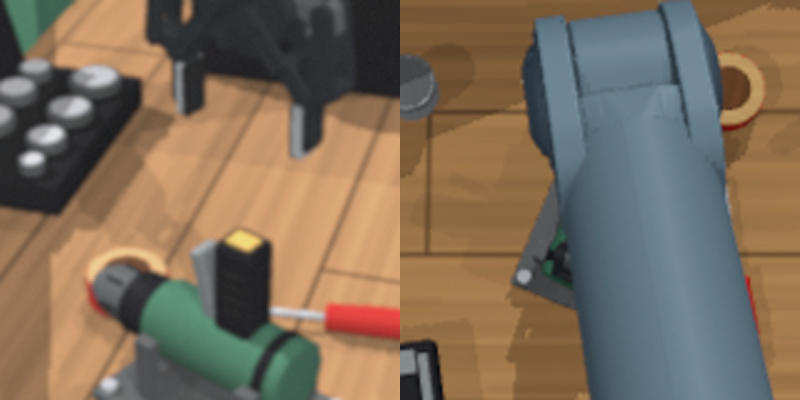

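```bash
python3 -m jog '[[0.003,0.002,0.004,-0.014,0.0035,-0.0036],[0.003,0.002,0.01,0,0,0],[0,0,0.01,0,0,0],[0,0,0.006,0,0,0],[0,0,0,0,0,0],[0,0,0,0,0,0]]' 0; python3 rel.py 548.5 -18.9 160 -22.5
cat > tr.py <<'E'
from ov import *
im,d=cams.read_camera("side");W=cloud("side",d);s=arm.read_state();p=s["tool_pos"]
o=np.array([561,-23.2]);
near=(abs(W[...,0]-550)<120)&(abs(W[...,1]+20)<100)
q=W[near&(W[...,2]>100)&(W[...,2]<330)];L=(q[:,:2]-o)@R(-22.5)
print("tool in drill frame",np.round((p[:2]-o)@R(-22.5),1),"z",p[2])
for z in range(105,240,8):
    k=(q[:,2]>=z)&(q[:,2]<z+8)&(abs(L[:,1])<22)
    if k.sum()>6:
        x=np.sort(L[k][:,0]); 
        br=np.where(np.diff(x)>6)[0]; seg=np.split(x,br+1)
        print(z,[(round(a[0],1),round(a[-1],1),len(a)) for a in seg if len(a)>2],"y",np.round(np.percentile(L[k][:,1],[2,98]),1))
cv2.imwrite("pics/tr%d.png"%int(s["t"]*100),cv2.resize(im[110:270,250:410],(600,600),interpolation=cv2.INTER_CUBIC));print(int(s["t"]*100))
E
python3 tr.py
```

```text
t: 19.73
tool_pos: [549.8, -12.7, 173.1]
eef_rot: [-0.001, 0.829, 0.559, 0.001]
wrist_force: [0.3, -0.1, -0.1]
gripper_width: 1.004
t 19.73 pos [549.8 -12.7 173.1] q [ 0.41  0.27 -0.52  1.85  0.15  1.06 -0.56] grip 1.004 F [ 0.3 -0.1 -0.1]
world d [ -1.3  -6.2 -13.1] tool d mm [-6.2  1.1 13.1] rotvec tool [ 0.0002 -0.0025  0.0085] target-frame d [-6.2  1.1 13.1]
tool in drill frame [-14.5   5.3] z 173.0611400607206
105 [(np.float64(-36.5), np.float64(12.4), 100)] y [-13.5  13.9]
113 [(np.float64(-36.1), np.float64(-4.9), 87), (np.float64(3.0), np.float64(12.3), 25)] y [-11.8  14.1]
121 [(np.float64(-36.5), np.float64(-4.4), 82), (np.float64(3.9), np.float64(16.1), 28)] y [-12.4  14.3]
129 [(np.float64(-37.2), np.float64(-4.2), 85), (np.float64(5.8), np.float64(16.2), 34)] y [-12.   14.1]
137 [(np.float64(-36.7), np.float64(-5.3), 90), (np.float64(8.0), np.float64(18.4), 38)] y [-12.1  13.9]
145 [(np.float64(-36.5), np.float64(-3.8), 85), (np.float64(10.1), np.float64(20.8), 38)] y [-16.2  14.2]
153 [(np.float64(-37.1), np.float64(-3.7), 99)] y [-14.6  14.3]
161 [(np.float64(-36.9), np.float64(-4.6), 204)] y [-15.6  13.3]
209 [(np.float64(-64.4), np.float64(-59.3), 11), (np.float64(27.2), np.float64(34.5), 18)] y [-3.1 14.5]
217 [(np.float64(-70.8), np.float64(-58.7), 40), (np.float64(27.1), np.float64(40.1), 53)] y [-5.6 16.7]
225 [(np.float64(-71.8), np.float64(-58.1), 58), (np.float64(27.0), np.float64(40.8), 56)] y [-6.3 15.5]
233 [(np.float64(-72.4), np.float64(-58.0), 65), (np.float64(26.0), np.float64(40.1), 53)] y [-6.9 15.9]
1978
```

The side-view cloud confirms the drill frame: grip −36.5 to −4, trigger face at 18 at z 135. The fingers are centred at drill x −15.5, y +5. I'll correct by (−5, +1.5) mm and descend.

```bash
python3 -m jog '[[-0.003,0.001,0.006,0,0,0.008],[-0.002,0.001,0.008,0,0,0],[0,0,0.006,0,0,0],[0,0,0,0,0,0],[0,0,0,0,0,0]]' 0;  python3 tr.py | tail -9; python3 rel.py 548.5 -18.9 103 -22.5
```

```text
t: 20.2
tool_pos: [550.0, -19.4, 151.5]
eef_rot: [-0.0, 0.832, 0.555, 0.001]
wrist_force: [0.2, -0.0, 1.0]
gripper_width: 0.998
153 [(np.float64(-37.1), np.float64(-4.4), 92)] y [-15.9  13.9]
161 [(np.float64(-36.3), np.float64(-3.6), 207)] y [-14.8  13. ]
193 [(np.float64(-67.4), np.float64(-54.3), 35), (np.float64(29.2), np.float64(44.3), 45)] y [-11.7   9.8]
201 [(np.float64(-69.1), np.float64(-55.1), 54), (np.float64(29.6), np.float64(45.3), 48)] y [-11.7   9.8]
209 [(np.float64(-69.0), np.float64(-53.7), 57), (np.float64(29.1), np.float64(44.8), 58)] y [-11.3   9.7]
217 [(np.float64(-69.0), np.float64(-54.0), 58), (np.float64(29.3), np.float64(45.6), 50)] y [-10.8   9.6]
225 [(np.float64(-70.1), np.float64(-54.5), 37), (np.float64(29.1), np.float64(41.9), 55)] y [-11.4  10.5]
233 [(np.float64(-86.5), np.float64(-50.1), 70), (np.float64(27.0), np.float64(61.5), 63)] y [-12.3  11.8]
2025
t 20.25 pos [549.8 -19.5 151.5] q [ 0.41  0.3  -0.51  1.87  0.17  1.01 -0.57] grip 0.997 F [-0.1 -1.2  0.6]
world d [ -1.3   0.6 -48.5] tool d mm [-0.  -1.5 48.5] rotvec tool [ 0.0009 -0.002  -0.0016] target-frame d [ 0.1 -1.4 48.5]
```

```bash
python3 -m jog '[[0,-0.0005,0.008,0,0,0],[0,0,0.011,0,0,0],[0,0,0.011,0,0,0],[0,0,0.010,0,0,0],[0,0,0.004,0,0,0],[0,0,0,0,0,0],[0,0,0,0,0,0]]' 0;  python3 tr.py ; python3 rel.py 548.5 -18.9 103 -22.5
```

```text
t: 20.83
tool_pos: [548.9, -19.0, 102.1]
eef_rot: [-0.001, 0.832, 0.555, 0.001]
wrist_force: [-0.0, 0.4, 1.0]
gripper_width: 0.999
tool in drill frame [-12.9  -0.7] z 102.14431386285521
105 [(np.float64(-36.3), np.float64(11.9), 100)] y [-12.3  13.7]
113 [(np.float64(-36.6), np.float64(-4.2), 86), (np.float64(2.7), np.float64(12.0), 21)] y [-12.7  14.1]
121 [(np.float64(-36.6), np.float64(-4.5), 82), (np.float64(3.2), np.float64(17.2), 31)] y [-11.6  13.9]
129 [(np.float64(-36.4), np.float64(-4.3), 87), (np.float64(6.8), np.float64(16.2), 33)] y [-12.8  14.3]
137 [(np.float64(-62.5), np.float64(-59.6), 7), (np.float64(-36.7), np.float64(-5.5), 86), (np.float64(7.1), np.float64(18.6), 35), (np.float64(29.4), np.float64(32.0), 11)] y [-11.3  14.2]
145 [(np.float64(-68.5), np.float64(-56.0), 30), (np.float64(-36.7), np.float64(-4.3), 94), (np.float64(9.8), np.float64(21.0), 41), (np.float64(28.5), np.float64(42.7), 39)] y [-14.1  13.5]
153 [(np.float64(-70.1), np.float64(-55.2), 50), (np.float64(-35.9), np.float64(-5.3), 85), (np.float64(28.6), np.float64(42.6), 50)] y [-12.   13.5]
161
[... 866 characters left out ...]
(np.float64(45.5), np.float64(59.8), 45)] y [-15.5  15.6]
217 [(np.float64(-84.6), np.float64(-70.1), 77), (np.float64(-48.7), np.float64(-23.5), 72), (np.float64(-16.4), np.float64(19.0), 54), (np.float64(43.0), np.float64(58.5), 46)] y [-13.7  17. ]
225 [(np.float64(-83.8), np.float64(-60.6), 75), (np.float64(-54.1), np.float64(22.7), 181), (np.float64(36.0), np.float64(55.5), 51)] y [-11.8  18.3]
233 [(np.float64(-82.9), np.float64(55.2), 360)] y [-9.5 16.9]
2088
t 20.88 pos [548.8 -19.  102.1] q [ 0.39  0.36 -0.5   1.91  0.21  0.92 -0.6 ] grip 1.002 F [ 0.2  0.  -0.1]
world d [-0.3  0.1  0.9] tool d mm [-0.1 -0.3 -0.9] rotvec tool [-0.0003 -0.002  -0.0013] target-frame d [-0.1 -0.3 -0.9]
```

```bash
python3 -m jog '[[0,0,0,0,0,0],[0,0,0,0,0,0],[0,0,0,0,0,0],[0,0,0,0,0,0]]' 1; python3 -m jog '[[0,0,0,0,0,0],[0,0,0,0,0,0]]' 1; python3 -m jog '[[0,0,0,0,0,0]]' 1
```

```text
t: 21.22
tool_pos: [548.2, -18.0, 106.1]
eef_rot: [-0.001, 0.832, 0.555, -0.001]
wrist_force: [-13.8, 3.1, 7.6]
gripper_width: 0.489
t: 21.38
tool_pos: [548.1, -17.9, 106.2]
eef_rot: [0.0, 0.831, 0.556, -0.0]
wrist_force: [-1.2, -0.6, -4.2]
gripper_width: 0.48
t: 21.47
tool_pos: [548.1, -18.0, 106.2]
eef_rot: [0.0, 0.831, 0.556, 0.0]
wrist_force: [-1.8, 0.8, -1.1]
gripper_width: 0.483
```

```bash
python3 tr.py|sed -n 1,10p; ls -t pics|head -1; cp pics/$(ls -t pics|head -1) pics/sq.png
```

```text
tool in drill frame [-13.9  -0.1] z 106.24899802139392
105 [(np.float64(-36.6), np.float64(6.3), 91)] y [-12.5  13.6]
113 [(np.float64(-36.3), np.float64(6.6), 98)] y [-12.4  14.3]
121 [(np.float64(-36.3), np.float64(8.7), 102)] y [-12.1  14.3]
129 [(np.float64(-41.1), np.float64(7.0), 71)] y [ 1.5 14.5]
137 [(np.float64(-47.5), np.float64(19.6), 112)] y [-1.2 13.9]
145 [(np.float64(-49.2), np.float64(21.4), 148)] y [-6.4 13.7]
153 [(np.float64(-49.5), np.float64(-5.1), 107), (np.float64(6.1), np.float64(21.0), 48)] y [-11.6  13.7]
161 [(np.float64(-49.0), np.float64(-4.4), 194), (np.float64(5.7), np.float64(21.6), 48)] y [-12.7  12.9]
169 [(np.float64(-50.8), np.float64(-35.1), 26), (np.float64(4.8), np.float64(18.0), 52)] y [-10.1  11.2]
tr2151.png
```

View pics/sq.png

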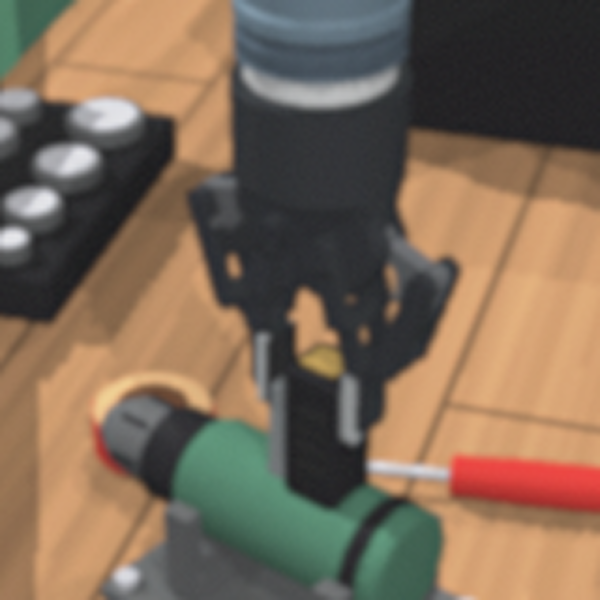

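The trigger stands upright against the grip, its outer face at x ≈ 7–8 at 135 mm, so it's fully in. Two more rows to hold it, then release.

```bash
python3 -m jog '[[0,0,0,0,0,0]]' 1; python3 -m jog '[[0,0,0,0,0,0],[0,0,0,0,0,0],[0,0,0,0,0,0],[0,0,0,0,0,0],[0,0,0,0,0,0],[0,0,0,0,0,0]]' 0; python3 tr.py|sed -n 1,10p;  python3 rel.py 548.5 -18.9 103 -22.5
```

```text
t: 21.6
tool_pos: [548.2, -18.0, 106.2]
eef_rot: [0.0, 0.831, 0.556, 0.0]
wrist_force: [-2.0, 0.6, -1.9]
gripper_width: 0.48
t: 22.1
tool_pos: [549.5, -18.9, 107.1]
eef_rot: [-0.0, 0.832, 0.555, 0.0]
wrist_force: [0.1, -0.4, -0.1]
gripper_width: 0.997
tool in drill frame [-12.2  -0.4] z 107.06032226712581
105 [(np.float64(-36.0), np.float64(-5.5), 79), (np.float64(0.6), np.float64(12.8), 21)] y [-13.4  13.6]
113 [(np.float64(-36.9), np.float64(-5.2), 86), (np.float64(1.4), np.float64(14.2), 25)] y [-12.  14.]
121 [(np.float64(-36.6), np.float64(-3.2), 84), (np.float64(3.8), np.float64(17.3), 28)] y [-12.5  14.1]
129 [(np.float64(-36.6), np.float64(-4.4), 80), (np.float64(5.2), np.float64(16.9), 34)] y [-11.3  14.1]
137 [(np.float64(-36.0), np.float64(-5.1), 91), (np.float64(7.4), np.float64(19.1), 38)] y [-11.9  14.1]
145 [(np.float64(-62.2), np.float64(-55.3), 11), (np.float64(-36.5), np.float64(-4.9), 91), (np.float64(9.6), np.float64(20.8), 39), (np.float64(29.5), np.float64(36.9), 25)] y [-14.1  13.9]
153 [(np.float64(-69.1), np.float64(-54.9), 46), (np.float64(-36.6), np.float64(-4.4), 94), (np.float64(28.3), np.float64(44.7), 48)] y [-13.4  13.5]
161 [(np.float64(-69.2), np.float64(-55.6), 51), (np.float64(-35.6), np.float64(-3.7), 205), (np.float64(28.7), np.float64(43.9), 51)] y [-14.7  12.9]
169 [(np.float64(-69.4), np.float64(-55.1), 53), (np.float64(28.3), np.float64(44.0), 52)] y [-12.9  10.1]
t 22.15 pos [549.5 -18.9 107.1] q [ 0.39  0.35 -0.5   1.91  0.21  0.93 -0.6 ] grip 1.0 F [-0.8 -0.1  0.6]
world d [-1.  -0.  -4.1] tool d mm [-0.4 -1.   4.1] rotvec tool [-0.0001 -0.0007 -0.002 ] target-frame d [-0.4 -1.   4.1]
```

The trigger is fully back out (face at 18–19). Rising clear.

```bash
python3 -m jog '[[0,0,-0.008,0,0,0],[0,0,-0.014,0,0,0],[0,0,-0.018,0,0,0],[0,0,-0.02,0,0,0],[0,0,-0.022,0,0,0],[0,0,-0.022,0,0,0],[0,0,-0.022,0,0,0],[0,0,-0.015,0,0,0],[0,0,-0.005,0,0,0],[0,0,0,0,0,0],[0,0,0,0,0,0],[0,0,0,0,0,0]]' 0; python3 tr.py|sed -n 5,8p; python3 - <<'E'
from h import *
im,d=cams.read_camera("side");cv2.imwrite("pics/end.png",im);W=cloud("side",d)
q=W[(W[...,2]>85)&(W[...,2]<105)&(abs(W[...,0]-502)<45)&(abs(W[...,1]-306)<45)];print("pack top",np.median(q[q[:,2]>91][:,2]),len(q))
for n in("flat_pack","hole_saw","screwdriver","tape_roll","pack","drill"):
    r=regions_of("side",n)
    if r: m=r[0]["pixels"].astype(bool);print(n,round(r[0]["conf"],2),np.round(np.nanpercentile(W[m],[2,50,98],axis=0)).tolist())
print(arm.read_state()["tool_pos"],arm.read_state()["wrist_force"],arm.read_state()["joint_velocities"].max())
E
```

```text
t: 23.15
tool_pos: [546.1, -15.9, 263.0]
eef_rot: [-0.002, 0.831, 0.557, -0.002]
wrist_force: [-0.0, 0.3, 0.1]
gripper_width: 1.0
129 [(np.float64(-36.4), np.float64(-5.3), 81), (np.float64(5.2), np.float64(16.4), 30)] y [-11.7  14.2]
137 [(np.float64(-36.4), np.float64(-4.4), 84), (np.float64(7.7), np.float64(18.3), 38)] y [-12.7  13.7]
145 [(np.float64(-36.8), np.float64(-4.3), 94), (np.float64(10.3), np.float64(20.0), 38)] y [-15.1  14.5]
153 [(np.float64(-36.3), np.float64(-5.1), 91)] y [-15.2  13.8]
pack top 94.59898945713738 1904
flat_pack 0.82 [[354.0, 123.0, 6.0], [398.0, 171.0, 42.0], [444.0, 186.0, 52.0]]
hole_saw 0.59 [[466.0, 281.0, 33.0], [497.0, 319.0, 93.0], [533.0, 346.0, 96.0]]
screwdriver 0.96 [[421.0, -159.0, 7.0], [462.0, -145.0, 21.0], [516.0, -137.0, 27.0]]
tape_roll 0.78 [[652.0, -173.0, 1.0], [689.0, -153.0, 31.0], [711.0, -53.0, 61.0]]
pack 0.98 [[466.0, 281.0, 33.0], [497.0, 319.0, 93.0], [533.0, 346.0, 96.0]]
drill 0.81 [[479.0, -56.0, 6.0], [552.0, -5.0, 69.0], [655.0, 45.0, 164.0]]
[546.22004887 -16.06171986 263.01731289] [-0.01101833 -0.01800881 -0.44312225] 0.0015524861327144439
```

View pics/end.png

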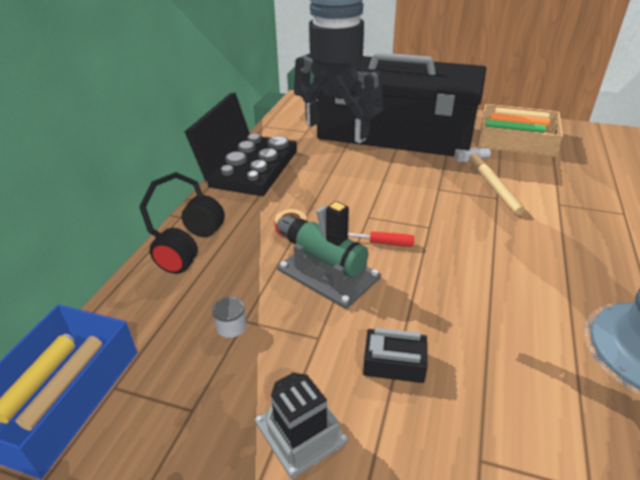

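The side view shows the pack seated in the dock at (300,415). The trigger is out at (322,222), the hole saw is unmoved at (229,316), and the gripper is clear above the drill. Handing in.

```bash
python3 -c "
from cell import arm
print(arm.hand_in())"
```

```text
the job is handed in; nothing more can be done
None
```

I seated the battery pack in the dock, then squeezed and released the drill's trigger, and handed the job in at about 24 s with the gripper open and clear.

- **Pack:** I gripped it across its 60 mm length, turned it about 104° so its cut-corner end matched the dock's, and lowered it until the floor pushed back with 19.5 N. Then I let go. Its top measured about 94.5 mm, against 94 mm when home.
- **Trigger:** While squeezed, its outer face was at about 7–8 mm at 135 mm height, so it was fully in. It stayed in for roughly 0.45–0.5 s. After release the face was back at 18 mm.
- **Other loose things:** The flat pack, screwdriver and tape roll measured in their original places within 1–2 mm. In its last look the network marked the seated pack as the hole saw. In the picture the real hole saw stands where it was before.

**Disagreements:**
- The cameras put the open fingertips about 40 mm above the reported tool point, where the description implies 13 mm. I worked at heights that were safe either way.
- The two cameras differed by about 3 mm on where the dock is, so I used the side camera for the insertion.

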